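# Tap a plate square between two lines and hold it down

## Robot

A 6-joint arm with a two-finger parallel gripper is mounted at the origin on a cart in front of the work surface, level with it; the furniture and walls round the work are solid. World frame = base frame: x ahead of the robot, y to its left, z up, the work surface at z = 0. Lengths are in m, angles in rad, forces in N, time in s.
With the tool pointing down it reaches from about 0.35 to 0.775 m from the base axis. Payload 5.5 kg.
Tool frame: the origin (TCP) lies at the very end of the fingers, on their centre line; the grasp point (between the pads) lies hold_point_z behind it (hold_point_z is the distance from the TCP to the grasp point, in m); x points along the fingers, y is the direction in which the jaws open and shut, and the axes are right-handed (so a half turn about x gives the same grasp; the last joint's range is limited). The gripper opens to 85 mm and grips with 20 to 120 N. Pads are 22 mm wide; open, the fingers measure 114 mm over their backs; the gripper's body (76 mm by 85 mm) begins 54 mm behind the grasp point. The pads swing forward as they close: fully open they stand 13 mm farther back than shut.
Start: joints at [1.039, 0.313, 0.046, 1.304, 0, 1.431], TCP at [0.22, 0.531, 0.231] pointing down, gripper open.
Joint ranges: [-2.76, 2.76], [-0.86, 1.69], [-1.03, 1.26], [-2.2, 2.34], [-1.47, 1.5], [-3.14, 3.14]. Speed limits (rad/s): [2.57, 2.57, 3.14, 3.14, 3.14, 3.14].

## Interface

Orientations are given as a unit quaternion [w, x, y, z].
In Python, from workcell import * gives the robot as it stands. The module is installed in compiled form; this text tells all that it offers.
- The arm moves only by the tool step_arm, never from a script. Its argument "targets" is a list of rows, each a list of 3 entries, a list of its own where there are three numbers: the turn, a rotation vector about the tool's x, y, z in degrees, then the shift along the tool's x, y, z in cm, then the finger opening in cm, from 0 to 8.54. A call has exactly 10 rows; each row shifts and turns the commanded pose from where the row before left it, along the tool's axes as they then stand; what a row does not reach is not made up. A row lasts 1/10 s, in which the tool goes at most 50 mm and 8.59 degrees, less where a joint would pass 70% of its speed; a pose out of reach is approached as far as the arm can. A call with a gripper value outside its range is refused whole. The fingers move at their own pace and stop on an object; "force" is the grip in N (left out, the last holds). Time passes only in rows, so rows that do not move let the fingers close, or fill a call up. It gives the time, the measured TCP pose, the force and the opening at its end, in the units of the state.
- get_state(): the state, without advancing time (a new reading comes with each control period).
- read_camera(name): name is "side" or "top" or "wrist"; returns the picture (384x512x3 uint8, red, green, blue); there is no depth.
- camera_model(name): a dict with "fx", "fy", "cx", "cy" (pixels), "xyz" and "rotation" of the camera in the world; the wrist camera has in their place "T_tool_cam" (4x4, takes a point from camera to tool coordinates, whose origin is the TCP and whose axes are the tool frame's). Camera axes: x right, y down, z forward; pixel columns grow to the right and rows downward; lengths in m; the calibration is good to about 2 mm. A picture is of the moment at which its call begins: read the wrist's pose just before it. camera_model takes no time and is no camera call.
- hand_in(): hands the job in, once; it reports no verdict.
Trained networks look in the newest picture that a camera, given by its name, has taken for a name from the list of things; names that differ only in an ending like _2 or _b are one class to them, and where a whole thing is asked for, a point or a joint stands for the part that bears it (a point fixed in the world has none). Each returns a list of dicts, best first, with "p" (0 to 1); they miss things now and then, are a little off and sometimes report something else, mostly with a low value. They report only what shows in the picture. A call takes as long as a camera call.
- find_in(camera, label): "extent" ([left, top, width, height] in pixels, round what is visible of it).
- silhouettes(camera, label): "mask" (384x512 bool, what is visible of it) and "extent" ([left, top, width, height] in pixels, round what is visible of it).
The state is a dict: "clock": time; "joint_pos": joint angles; "qvel": joint speeds; "tau": joint torques, N m; "tcp_pos": TCP position; "orientation": TCP orientation; "wrist_force": force on the tool from outside, world axes, zero at the start; "ft_torque": the same for the moment, N m; "finger_gap": finger opening in m.
Only numpy, scipy, OpenCV 4.12 (cv2) and the standard library are available. Lean on these libraries where they do the work, as an engineer would, in place of code of your own. Each camera call takes 0.05 s, during which the arm holds its last target.

## Task

The aluminium plate under the overhanging head of the hold-down stand lies askew across the two white scribed lines. Without lifting it, tap it gently on its left and right sides until it lies square and centred between the lines, inside both, still under the middle of the head; then press the knob on top of the head down until the rubber foot rests on the plate, and let go. Leave the tape roll, stopwatch and loupe where they lie.

Things in the scene. Friction and masses are not known exactly. Their poses are not given: they have to be found in the camera images.
- stand: fixed grey stand. Origin on the table under the middle of its head; x runs along the scribed lines to the column (away from the robot), y left, z up. Base x -105 to +125, y -95 to +95 mm; dark steel platen on it, top at z = 20 mm. Two thin white lines 2 mm wide run along x on the platen at y = +51 and -51 mm (inner edges 100 mm apart). Column 34 mm thick (52 mm flange) at x = +105 mm
- head_under (a point): centre of the underside of the stand's head, 90 mm above the table; axes as the stand's. Head: x -35 to +35, y -42 to +42, 45 mm high; arm to the column 40 mm wide, collar 48 mm. Only 70 mm lie between platen and head: a gripper coming straight down beside the plate strikes the head, so come from the left or right, tilted about 35 degrees, wrist leaning outward
- work_plate: loose aluminium plate, 110 (its x) x 94 (its y) x 18 mm, about 0.6 kg, too wide to grasp; origin at the centre of its underside. Starts on the platen 10 to 18 degrees askew, its ends out over opposite lines; rightly placed, 3 mm remain to each line. Slides with dry friction (push of 2 to 7 N), stops when the push stops; a push near one end turns it roughly about the other end
- hold_down (a joint): travel in m of the upright plunger in the head: 0 = fully up, grows as it is pressed down; its foot meets the plate at 0.022, end stop at 0.0235. Starts between 0 and 0.004. Friction about 5 N, no spring: it stays where it is left
- knob_top (a point): centre of the top of the plunger's black round knob, 38 mm wide, 20 mm high, above the middle of the head; 183 mm above the table with the plunger fully up, 161 mm with the foot on the plate. The foot, a 30 mm rubber disc, has its underside 123 mm below this point. Press straight down
- tape_roll: bystander: roll of black tape, 66 mm across, 19 mm high; origin at the centre of its underside
- stopwatch: bystander: dark stopwatch, 62 x 61 x 17 mm; origin at the centre of its underside
- loupe: bystander: black eye loupe, 33 mm across, 31 mm high; origin at the centre of its underside

How it is judged:
By the outcome, as a careful person would: the job done as asked, in the order asked, and still so for the second after the job is handed in, with the robot touching nothing.
It also fails if it takes over 72 s, if anything falls off the work surface, if the arm or the gripper's body presses on something with over 40 N, if the wrist force passes 120 N, or if a joint passes its speed limit or range.

## Working session

There is one attempt and no reset: what is moved stays moved. The work goes in short steps, Python scripts to look and compute and a tool call to move; the robot and the scene stay as the last step left them, time stands still between calls to the robot, and variables do not carry over. Pictures are saved under pics/ and viewed, and the job is handed in when it is done.

Besides the shell and the picture viewer there is one more tool, called after ">>>" as name(argument=value, ...) on one line, values as JSON. step_arm: Moves the arm, as the interface text tells. Its arguments: {"type":"object","properties":{"targets":{"type":"array","items":{"type":"array"}},"force":{"type":"number"}},"required":["targets"]}

```bash
mkdir -p pics; python3 - <<'E'
from workcell import *
import cv2
s=get_state(); print(s)
for n in ["side","top","wrist"]:
    im=read_camera(n); cv2.imwrite(f"pics/{n}0.png",im[:,:,::-1]); print(n,camera_model(n))
E
```

```text
{'clock': 0.0, 'joint_pos': array([ 1.03939412e+00,  3.14012548e-01,  4.49872313e-02,  1.30359773e+00,
       -3.12801098e-05,  1.43123681e+00]), 'qvel': array([-0.00033906,  0.00096391,  0.0016091 ,  0.00057425,  0.00072888,
        0.00154347]), 'tau': array([-2.72977588e-03, -4.80629396e+01,  2.98530596e+01,  1.94814656e-02,
       -2.09617524e-04, -3.31734896e-05]), 'tcp_pos': array([0.21932449, 0.53097891, 0.23040533]), 'orientation': array([ 0.69337646,  0.13703917,  0.69378082, -0.13826613]), 'wrist_force': array([ 0.62530616,  0.51407203, -0.88146891]), 'ft_torque': array([-0.03073011, -0.00908933,  0.02990079]), 'finger_gap': 0.08551649470264563}
side {'fx': 406.21486321721494, 'fy': 406.21486321721494, 'cx': 253.33750898133383, 'cy': 197.1967724750605, 'xyz': array([ 0.47212425, -1.16785381,  0.68832662]), 'rotation': array([-0.4516674 ,  0.8920694 ,  0.00840198, -0.0117537 ])}
top {'fx': 422.182814841479, 'fy': 422.182814841479, 'cx': 250.67957678944188, 'cy': 197.5666610107372, 'xyz': array([ 0.31164675, -0.39286639,  1.01416806]), 'rotation': array([-0.05842566,  0.71513482, -0.69316011,  0.06853973])}
wrist {'fx': 342.5596178972393, 'fy': 342.5596178972393, 'cx': 262.7664357627198, 'cy': 190.82435940621113, 'T_tool_cam': array([[-3.87292117e-05, -3.13531123e-01,  9.49577924e-01,
        -1.43501128e-01],
       [ 9.99999776e-01, -6.46390437e-04, -1.72639140e-04,
        -2.33029998e-04],
       [ 6.67925833e-04,  9.49577705e-01,  3.13531078e-01,
        -8.05819849e-02],
       [ 0.00000000e+00,  0.00000000e+00,  0.00000000e+00,
         1.00000000e+00]])}
```

View pics/side0.png

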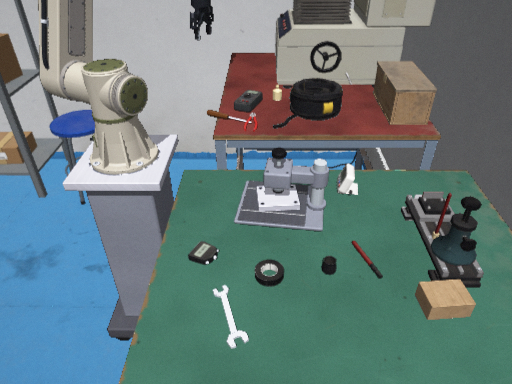

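View pics/top0.png

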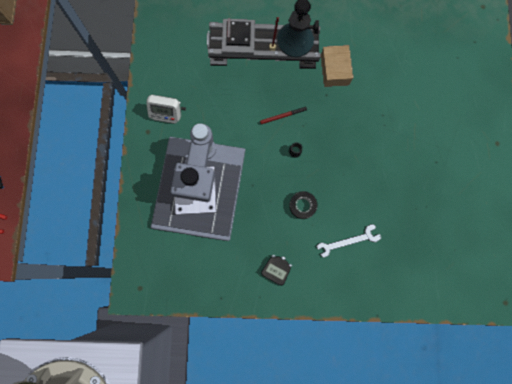

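View pics/wrist0.png

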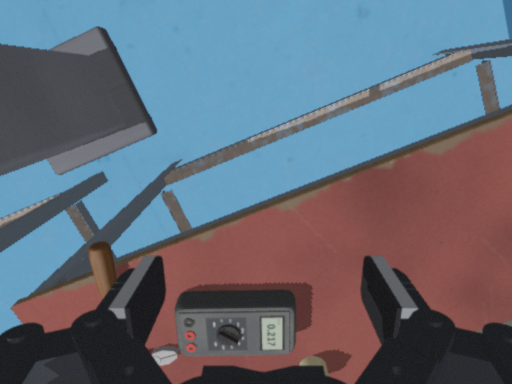

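```bash
python3 - <<'E'
import cv2,numpy as np
a=cv2.imread("pics/top0.png")[125:250,140:260]; b=cv2.imread("pics/side0.png")[140:240,225:345]
cv2.imwrite("pics/topc0.png",cv2.resize(a,None,fx=4.8,fy=4.8,interpolation=cv2.INTER_CUBIC))
cv2.imwrite("pics/sidec0.png",cv2.resize(b,None,fx=6,fy=6,interpolation=cv2.INTER_CUBIC))
E
```

```text
(no output)
```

View pics/topc0.png

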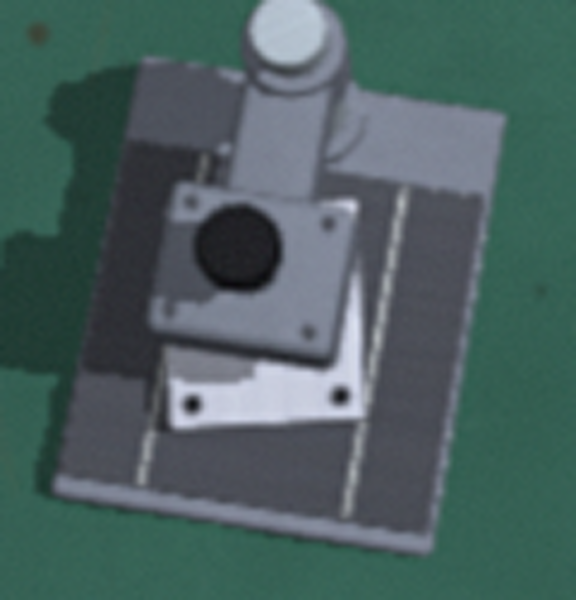

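View pics/sidec0.png

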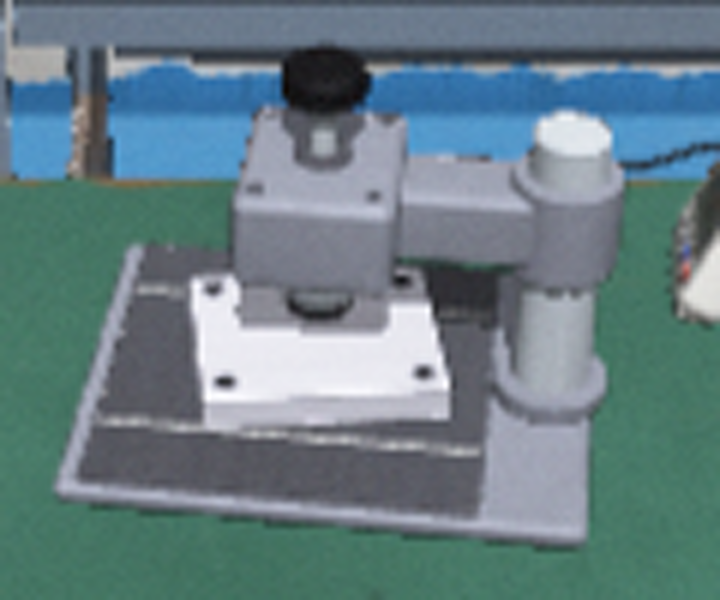

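```bash
cat > h.py <<'E'
from workcell import *
import numpy as np, cv2
from scipy.optimize import least_squares
from scipy.spatial.transform import Rotation as R
CM={n:camera_model(n) for n in("side","top")}
def rot(q): return R.from_quat([q[1],q[2],q[3],q[0]]).as_matrix()
def proj(n,P,off=0):
    c=CM[n]; p=(np.atleast_2d(P)-c["xyz"]-off)@rot(c["rotation"])
    return np.c_[c["fx"]*p[:,0]/p[:,2]+c["cx"],c["fy"]*p[:,1]/p[:,2]+c["cy"]]
CR={"top":(140,125,4.8),"side":(225,140,6)}
def full(n,uv):
    x,y,s=CR[n]; return (np.atleast_2d(uv).astype(float)+.5)/s-.5+[x,y]
def T2(P,x,y,a):
    P=np.atleast_2d(P).astype(float); c,s=np.cos(a),np.sin(a)
    return np.c_[x+c*P[:,0]-s*P[:,1],y+s*P[:,0]+c*P[:,1],P[:,2]]
def snap(tag):
    for n in("top","side"):
        im=read_camera(n)[:,:,::-1]; cv2.imwrite(f"pics/{n}{tag}.png",im)
        x,y,s=CR[n]; w,h=(120,125) if n=="top" else (120,100)
        cv2.imwrite(f"pics/{n}c{tag}.png",cv2.resize(im[y:y+h,x:x+w],None,fx=s,fy=s,interpolation=cv2.INTER_CUBIC))
E
cat > fit.py <<'E'
from h import *
# line pts: (cam, line y, uv) ; stand points: (cam,xyz,uv)
L=[("top",.051,(205,160)),("top",.051,(142,482)),("top",-.051,(403,190)),("top",-.051,(347,515)),
("side",-.051,(103,420)),("side",-.051,(478,452)),("side",.051,(140,290)),("side",.051,(180,292)),("side",.051,(490,320))]
S=[("top",(-.105,.095,0),(53,495)),("top",(-.105,-.095,0),(432,553)),("side",(-.105,-.095,0),(58,497)),("side",(.125,-.095,0),(585,545)),
("top",(.035,.042,.135),(174,182)),("top",(.035,-.042,.135),(359,208)),("top",(-.035,.042,.135),(149,326)),("top",(-.035,-.042,.135),(333,358)),
("side",(-.035,-.042,.135),(235,207)),("side",(.035,-.042,.135),(393,217)),("side",(-.035,-.042,.09),(235,275)),("side",(.035,-.042,.09),(390,288))]
C=[("top",(-.055,.047,.038),(168,419)),("top",(-.055,-.047,.038),(366,406)),("top",(.055,-.047,.038),(357,200)),
("side",(-.055,.047,.038),(191,280)),("side",(-.055,-.047,.038),(205,402)),("side",(.055,-.047,.038),(450,392)),("side",(-.055,-.047,.02),(207,427)),("side",(.055,-.047,.02),(448,417)),("side",(.055,.047,.038),(425,268))]
H=[("top",(-1,1),(192,404)),("top",(-1,-1),(340,396)),("side",(-1,1),(213,288)),("side",(-1,-1),(225,381)),("side",(1,-1),(423,372)),("side",(1,1),(402,281))]
def res(p):
    off={"top":p[8:11],"side":p[11:14]}; r=[]
    f=lambda n,P:proj(n,T2(P,*p[:3]),off[n])[0]
    for n,y,uv in L:
        a=f(n,(-.1,y,.02)); b=f(n,(.07,y,.02)); d=(b-a)/np.linalg.norm(b-a); q=full(n,uv)[0]-a
        r+=[2*(d[0]*q[1]-d[1]*q[0])]
    for n,P,uv in S: r+=list(f(n,P)-full(n,uv)[0])
    for n,P,uv in C: r+=list(f(n,T2(P,*p[3:6])[0])-full(n,uv)[0])
    for n,(a,b),uv in H: r+=list(1.5*(f(n,T2((a*p[6],b*p[7],.038),*p[3:6])[0])-full(n,uv)[0]))
    return np.r_[np.array(r)/.5, p[8:]/.0015]
x0=np.r_[.45,-.2,-.2,0,0,.2,.045,.037,np.zeros(6)]
s=least_squares(res,x0,loss="soft_l1"); p=s.x
sd=np.sqrt(np.diag(np.linalg.inv(s.jac.T@s.jac)))
if __name__=="__main__":
    print("stand",p[:3],"deg",np.degrees(p[2])); print("plate",p[3:5]*1e3,np.degrees(p[5])); print("holes",p[6:8]*1e3,"off",p[8:]*1e3); print("sd",sd[:6]*1e3)
    print(np.round(res(p)*.5,1))
E
python3 fit.py
```

```text
stand [ 0.50638907 -0.27541555 -0.12892982] deg -7.387134392414746
plate [-1.58229434  4.98486928] 11.895171270273268
holes [44.3233018 35.8883968] off [ 0.37270016  1.32319118  0.82495885 -0.37270013 -1.32319124  0.5916925 ]
sd [1.25558724 1.87807961 3.20305343 0.7440369  0.51861822 7.63801356]
[-0.1 -0.1 -0.5  0.1  0.1  0.1  0.1 -0.2  1.   1.   0.3  0.1  0.9 -0.6
  2.9  0.2  3.  -0.3 -1.5 -0.2 -0.7 -1.4  0.1 -0.6 -0.2 -0.9 -1.   0.7
 -0.7 -0.9  2.3  0.5  2.3  0.4  1.3 -0.5  2.2 -0.2 -0.6 -0.2 -0.6 -0.5
 -0.7  0.3 -0.8 -0.8  0.5  0.2  0.4 -0.4 -0.2  0.1 -0.4  0.  -0.   0.2
  0.2 -0.1  0.1  0.3  0.2  0.3 -0.   0.1  0.4  0.3 -0.1 -0.4  0.2]
```

```bash
cat > ov.py <<'E'
from fit import *
import sys
def overlay(tag,p,out):
    off={"top":p[8:11],"side":p[11:14]}
    for n in("top","side"):
        im=cv2.imread(f"pics/{n}{tag}.png"); x,y,s=CR[n]; w,h=(120,125) if n=="top" else (120,100)
        im=cv2.resize(im[y:y+h,x:x+w],None,fx=s,fy=s,interpolation=cv2.INTER_CUBIC)
        def poly(P,c,closed=True):
            q=((proj(n,T2(P,*p[:3]),off[n])-[x,y]+.5)*s-.5).round().astype(int); cv2.polylines(im,[q],closed,c,1)
        def box(x0,x1,y0,y1,z): return [(x0,y0,z),(x1,y0,z),(x1,y1,z),(x0,y1,z)]
        poly(box(-.105,.125,-.095,.095,0),(0,0,255)); poly(box(-.105,.125,-.095,.095,.02),(0,0,255))
        for z in(.09,.135): poly(box(-.035,.035,-.042,.042,z),(0,255,255))
        for yy in(-.051,.051): poly([(-.1,yy,.02),(.07,yy,.02)],(255,0,0),False)
        for z in(.02,.038): poly(T2(box(-.055,.055,-.047,.047,z),*p[3:6]),(0,255,0))
        cv2.imwrite(f"pics/{out}_{n}.png",im)
if __name__=="__main__": overlay(sys.argv[1],p,sys.argv[2])
E
sed -i 's/(168,419)/(171,428)/;s/(366,406)/(367,417)/' fit.py
python3 fit.py | head -5; python3 ov.py 0 ov0
```

```text
stand [ 0.50647439 -0.27548652 -0.1292596 ] deg -7.406029498002418
plate [-2.03855263  4.7819864 ] 12.074714049577706
holes [44.06493573 35.86237876] off [ 0.64674975  1.26100827  0.80994294 -0.6467498  -1.26100821  0.48227732]
sd [1.34628562 1.82536352 3.27098853 0.68744128 0.52714728 7.06676663]
[-0.1 -0.1 -0.6  0.1  0.2  0.1  0.2 -0.2  1.   1.   0.4  0.   1.  -0.5
```

View pics/ov0_top.png

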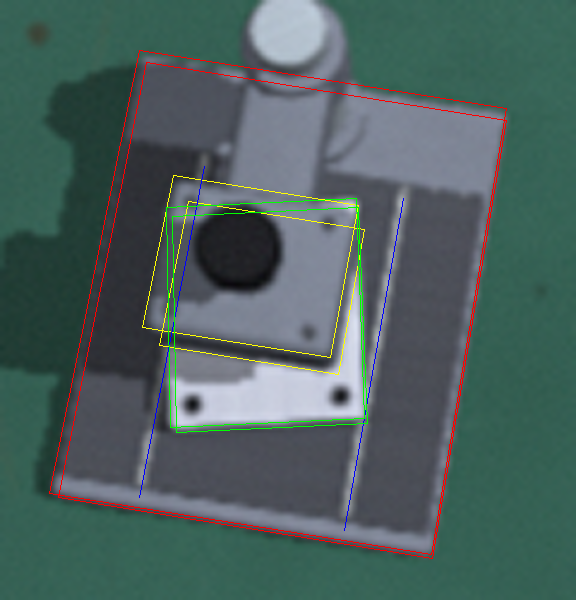

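View pics/ov0_side.png

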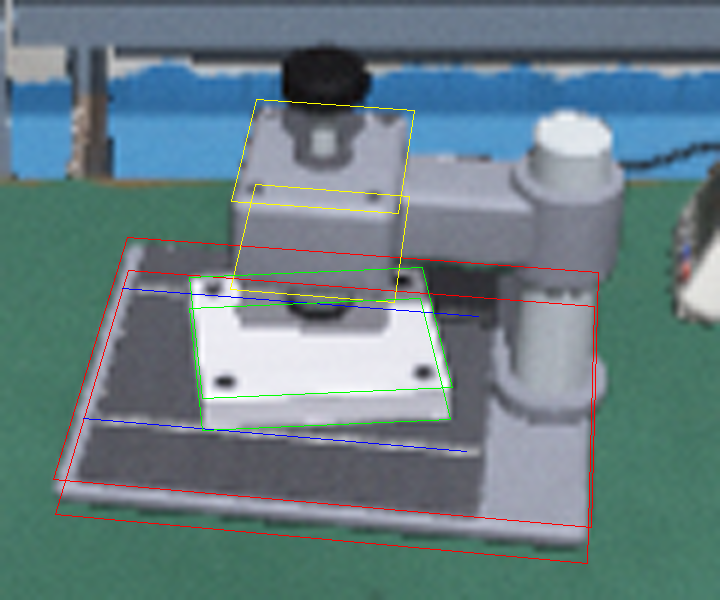

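```bash
python3 - <<'E'
s=open('fit.py').read()
s=s.replace('("top",(-.105,.095,0),(53,495)),("top",(-.105,-.095,0),(432,553)),("side",(-.105,-.095,0),(58,497)),("side",(.125,-.095,0),(585,545)),','("top",(0,0,.171),(238,248)),("side",(0,0,.171),(325,80)),')
s=s.replace(',("side",(-.035,-.042,.09),(235,275)),("side",(.035,-.042,.09),(390,288))]',']')
open('fit.py','w').write(s)
E
python3 fit.py; python3 ov.py 0 ov1
```

```text
stand [ 0.50587691 -0.27601845 -0.12877649] deg -7.37834929091481
plate [-1.51151028  4.96321802] 12.08355414153089
holes [44.02756034 35.84806205] off [ 0.67519528  0.75328237  0.5598835  -0.67519525 -0.75328239 -0.01660122]
sd [1.35682883 1.50268024 3.58478042 0.68459792 0.53168907 7.31264597]
[-0.1 -0.1 -0.6 -0.  -0.1 -0.1  0.  -0.4  0.9  0.5  0.1  0.   0.2 -0.3
 -1.1 -0.3 -0.4 -1.4  0.5 -0.6  0.1 -1.  -1.   0.7 -0.6 -0.2 -0.2 -0.6
  0.1 -0.3 -0.3 -0.3 -0.5 -0.5 -0.6  0.3 -0.8 -0.8  0.7  0.3  0.4 -0.5
 -0.2  0.2 -0.1  0.1  0.2  0.2  0.3  0.1  0.3  0.1  0.3  0.   0.1  0.2
  0.3  0.2 -0.2 -0.3 -0. ]
```

View pics/ov1_side.png

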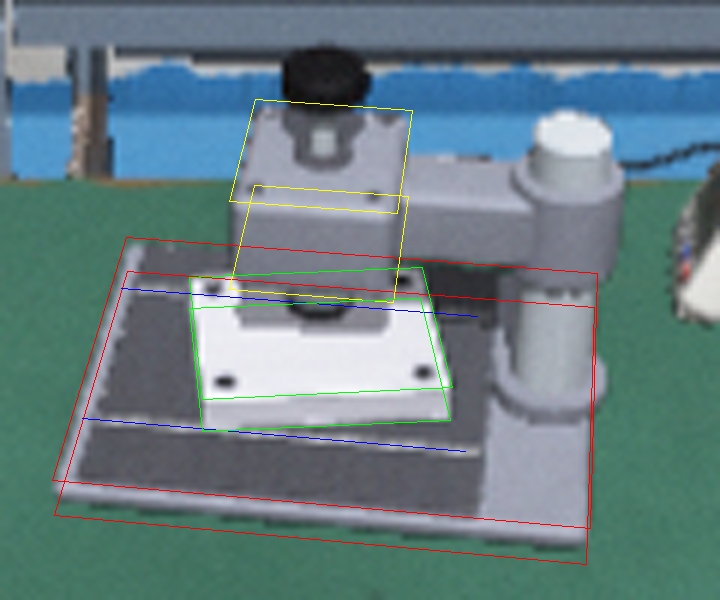

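View pics/ov1_top.png

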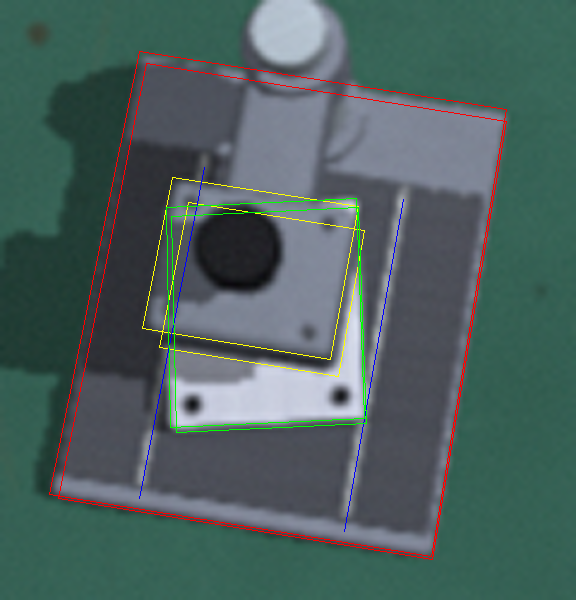

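```bash
cat > plan.py <<'E'
from h import *
ST=np.array([.50588,-.27602,-.12878])
def w_of(P): return T2(P,*ST)[0]
def s_of(P): return T2(np.array(P)-[ST[0],ST[1],0],0,0,-ST[2])[0]
def Rt(side,tilt):  # side 'L'/'R'; world rotation of tool
    t=np.radians(tilt); c,s=np.cos(t),np.sin(t); g=-1 if side=='L' else 1
    X=np.array([0,g*s,-c]);Z=np.array([0,g*c,s]);Y=np.cross(Z,X)
    return R.from_euler('z',ST[2]).as_matrix()@np.c_[X,Y,Z]
def cur():
    s=get_state(); return s["tcp_pos"],rot(s["orientation"]),s
def show(side=None,tilt=30,tgt=None):
    p,M,s=cur(); np.set_printoptions(precision=3,suppress=True)
    print("t",s["clock"],"stand mm",s_of(p)*1e3,"q",s["joint_pos"],"F",s["wrist_force"],"gap",s["finger_gap"])
    if side:
        rv=R.from_matrix(M.T@Rt(side,tilt)).as_rotvec(degrees=True); print("rot to go deg",rv,np.linalg.norm(rv))
    if tgt is not None:
        d=w_of(np.array(tgt)/1e3)-p; print("shift now-tool cm",M.T@d*100,"final-tool",Rt(side,tilt).T@d*100 if side else "",np.linalg.norm(d))
E
python3 - <<'E'
import workcell; print(dir(workcell)); print(getattr(workcell,'hold_point_z',None))
from plan import *
p,M,s=cur(); print(M)
show('L',30,(0,150,230)); show('R',30)
E
```

```text
['MotionError', '__builtins__', '__cached__', '__doc__', '__file__', '__loader__', '__name__', '__package__', '__spec__', 'camera_model', 'find_in', 'get_state', 'hand_in', 'hold_point_z', 'read_camera', 'silhouettes']
0.0187
[[-7.04018702e-04  3.81882176e-01  9.24210749e-01]
 [-1.19351708e-03  9.24209999e-01 -3.81882775e-01]
 [-9.99999040e-01 -1.37191393e-03 -1.94878225e-04]]
t 0.15 stand mm [-387.79   763.646  230.606] q [1.039 0.314 0.045 1.304 0.    1.431] F [0.169 0.231 0.224] gap 0.08541749494794033
rot to go deg [ 73.123 -25.52  -19.516] 79.86939796081685
shift now-tool cm [  0.118 -49.17   53.402] final-tool [30.735 38.779 53.113] 0.7259088260817327
t 0.15 stand mm [-387.79   763.646  230.606] q [1.039 0.314 0.045 1.304 0.    1.431] F [0.169 0.231 0.224] gap 0.08541749494794033
rot to go deg [-102.355  -21.098   27.473] 108.05714517923126
```

>>> step_arm(targets=[[[0, 0, 0], [0, -2.45, 2.67], 5], [[0, 0, 0], [0, -2.45, 2.67], 5], [[0, 0, 0], [0, -2.45, 2.67], 5], [[0, 0, 0], [0, -2.45, 2.67], 5], [[0, 0, 0], [0, -2.45, 2.67], 5], [[0, 0, 0], [0, -2.45, 2.67], 5], [[0, 0, 0], [0, -2.45, 2.67], 5], [[0, 0, 0], [0, -2.45, 2.67], 5], [[0, 0, 0], [0, -2.45, 2.67], 5], [[0, 0, 0], [0, -2.45, 2.67], 5]])

```text
clock: 1.15
tcp_pos: [0.373, 0.2017, 0.2312]
orientation: [0.694, 0.138, 0.694, -0.138]
wrist_force: [1.1, -0.3, 0.8]
finger_gap: 0.0502
```

>>> step_arm(targets=[[[0, 0, 0], [0, -2.45, 2.67], 5], [[0, 0, 0], [0, -2.45, 2.67], 5], [[0, 0, 0], [0, -2.45, 2.67], 5], [[0, 0, 0], [0, -2.45, 2.67], 5], [[0, 0, 0], [0, -2.45, 2.67], 5], [[0, 0, 0], [0, -2.45, 2.67], 5], [[0, 0, 0], [0, -2.45, 2.67], 5], [[0, 0, 0], [0, -2.45, 2.67], 5], [[0, 0, 0], [0, -2.45, 2.67], 5], [[0, 0, 0], [0, -2.45, 2.67], 5]])

```text
clock: 2.15
tcp_pos: [0.5263, -0.1267, 0.231]
orientation: [0.693, 0.138, 0.694, -0.138]
wrist_force: [1.1, 0.4, 0.4]
finger_gap: 0.0502
```

>>> step_arm(targets=[[[7.31, -2.55, -1.95], [0, 0, 0], 5], [[7.31, -2.55, -1.95], [0, 0, 0], 5], [[7.31, -2.55, -1.95], [0, 0, 0], 5], [[7.31, -2.55, -1.95], [0, 0, 0], 5], [[7.31, -2.55, -1.95], [0, 0, 0], 5], [[7.31, -2.55, -1.95], [0, 0, 0], 5], [[7.31, -2.55, -1.95], [0, 0, 0], 5], [[7.31, -2.55, -1.95], [0, 0, 0], 5], [[7.31, -2.55, -1.95], [0, 0, 0], 5], [[7.31, -2.55, -1.95], [0, 0, 0], 5]])

```text
clock: 3.15
tcp_pos: [0.5257, -0.125, 0.2313]
orientation: [-0.571, -0.377, -0.329, 0.651]
wrist_force: [0.6, -1.0, -0.2]
finger_gap: 0.0502
```

```bash
python3 - <<'E'
from plan import *
show('L',30,(0,110,70))
cv2.imwrite("pics/w1.png",read_camera("wrist")[:,:,::-1])
E
```

```text
t 3.15 stand mm [  0.271 152.267 231.287] q [-0.103  0.275 -0.105  1.205 -0.524  1.605] F [ 0.571 -0.956 -0.214] gap 0.05020628880175938
rot to go deg [-0.271  0.01   0.012] 0.27175072090403096
shift now-tool cm [16.08  -0.044 -4.407] final-tool [16.081 -0.027 -4.404] 0.16673305960189516
```

View pics/w1.png

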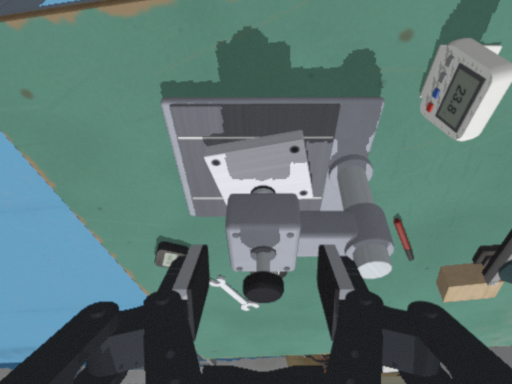

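```bash
cat > wov.py <<'E'
from plan import *
def wproj(P,tcp,M):
    c=camera_model("wrist"); T=c["T_tool_cam"]; q=(np.atleast_2d(P)-tcp)@M; q=(q-T[:3,3])@T[:3,:3]
    return np.c_[c["fx"]*q[:,0]/q[:,2]+c["cx"],c["fy"]*q[:,1]/q[:,2]+c["cy"]]
def wov(png,out,plate,tcp,M,sc=2,crop=(130,60,400,300)):
    im=cv2.imread(png); x,y,x2,y2=crop; im=cv2.resize(im[y:y2,x:x2],None,fx=sc,fy=sc,interpolation=cv2.INTER_CUBIC)
    def poly(P,c,closed=True):
        q=((wproj(T2(P,*ST),tcp,M)-[x,y]+.5)*sc-.5).round().astype(int); cv2.polylines(im,[q],closed,c,1)
    box=lambda x0,x1,y0,y1,z:[(x0,y0,z),(x1,y0,z),(x1,y1,z),(x0,y1,z)]
    poly(box(-.105,.125,-.095,.095,.02),(0,0,255)); poly(box(-.035,.035,-.042,.042,.135),(0,255,255)); poly(box(-.035,.035,-.042,.042,.09),(0,255,255))
    for yy in(-.051,.051): poly([(-.1,yy,.02),(.07,yy,.02)],(255,0,0),False)
    for z in(.02,.038): poly(T2(box(-.055,.055,-.047,.047,z),*plate),(0,255,0))
    cv2.imwrite(out,im)
E
python3 - <<'E'
from wov import *
p,M,s=cur(); np.save("w1.npy",np.r_[p,M.ravel()])
wov("pics/w1.png","pics/wov1.png",(-.0015,.005,np.radians(12.08)),p,M)
E
```

```text
(no output)
```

View pics/wov1.png

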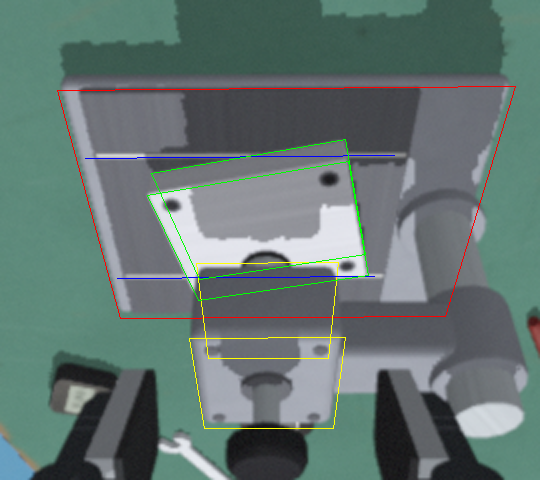

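```bash
python3 - <<'E'
from plan import *
show('L',30,(0,100,40))
E
```

```text
t 3.2 stand mm [  0.499 152.887 229.995] q [-0.102  0.279 -0.104  1.207 -0.524  1.612] F [ 0.852  1.038 -0.569] gap 0.04997902610113665
rot to go deg [-0.469  0.066  0.159] 0.5000149182464825
shift now-tool cm [19.093 -0.037 -4.941] final-tool [19.098 -0.05  -4.92 ] 0.19721908648036016
```

>>> step_arm(targets=[[[-0.4, 0, 0], [2.1, 0, -0.54], 5], [[0, 0, 0], [2.1, 0, -0.54], 5], [[0, 0, 0], [2.1, 0, -0.54], 5], [[0, 0, 0], [2.1, 0, -0.54], 5], [[0, 0, 0], [2.1, 0, -0.54], 5], [[0, 0, 0], [2.1, 0, -0.54], 5], [[0, 0, 0], [2.1, 0, -0.54], 5], [[0, 0, 0], [2.1, 0, -0.54], 5], [[0, 0, 0], [2.1, 0, -0.54], 5], [[0, 0, 0], [0, 0, 0], 5]])

```text
clock: 4.2
tcp_pos: [0.5165, -0.177, 0.0404]
orientation: [-0.572, -0.373, -0.335, 0.649]
wrist_force: [-1.4, 0.1, -0.1]
finger_gap: 0.0499
```

```bash
python3 - <<'E'
from wov import *
show('L',30,(0,85,26))
p,M,s=cur()
cv2.imwrite("pics/w2.png",read_camera("wrist")[:,:,::-1]); snap("2")
wov("pics/w2.png","pics/wov2.png",(-.0015,.005,np.radians(12.08)),p,M,1.4,(0,0,512,384))
E
```

```text
t 4.2 stand mm [-2.178 99.614 40.424] q [-0.203  0.417 -0.417  0.699 -0.519  1.476] F [-1.378  0.116 -0.135] gap 0.04985494886779621
rot to go deg [ 0.635 -0.181  0.247] 0.7049280309165991
shift now-tool cm [1.977 0.22  0.553] final-tool [1.98  0.218 0.544] 0.020648594543461487
```

View pics/wov2.png

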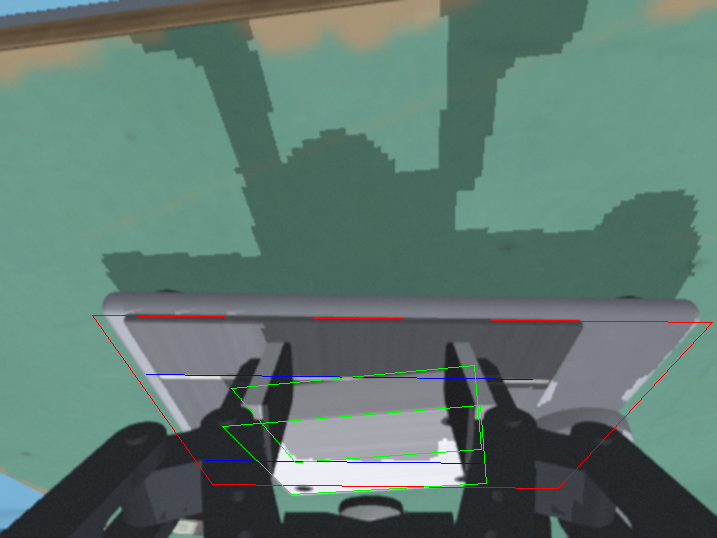

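View pics/topc2.png

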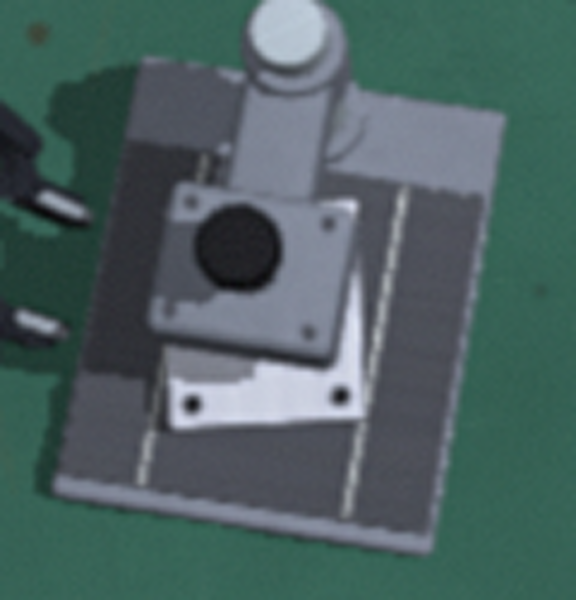

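```bash
python3 - <<'E'
from plan import *
p,M,s=cur()
for P in (p,p+M@[0,.025,0],p-M@[0,.025,0],p+M@[0,.025,.011],p+M@[0,.025,-.011]): print((proj("top",P)-[140,125]+.5)*4.8)
E
```

```text
[[ 70.51416024 272.59863918]]
[[ 80.30468179 223.41464842]]
[[ 60.63326539 322.23663222]]
[[ 97.31253297 223.62608039]]
[[ 63.48368433 223.2055393 ]]
```

>>> step_arm(targets=[[[0.3, -0.1, 0.1], [0.5, 0.06, 0.14], 5], [[0.3, -0.1, 0.1], [0.5, 0.06, 0.14], 5], [[0, 0, 0], [0.5, 0.05, 0.14], 5], [[0, 0, 0], [0.48, 0.05, 0.13], 5], [[0, 0, 0], [0.1, 0, 0.17], 5], [[0, 0, 0], [0.1, 0, 0.17], 5], [[0, 0, 0], [0.1, 0, 0.17], 5], [[0, 0, 0], [0.1, 0, 0.18], 5], [[0, 0, 0], [0.1, 0, 0.18], 5], [[0, 0, 0], [0, 0, 0], 5]])

```text
clock: 5.35
tcp_pos: [0.5182, -0.202, 0.029]
orientation: [-0.573, -0.377, -0.328, 0.65]
wrist_force: [0.7, -0.0, -0.4]
finger_gap: 0.0499
```

```bash
python3 - <<'E'
from plan import *
show('L',30,(0,55,26))
E
```

```text
t 5.35 stand mm [ 2.729 75.036 28.963] q [-0.247  0.428 -0.439  0.631 -0.521  1.436] F [ 0.66  -0.006 -0.429] gap 0.049936153418025035
rot to go deg [-0.21   0.102 -0.241] 0.3355363863351589
shift now-tool cm [ 1.26  -0.272  1.586] final-tool [ 1.258 -0.273  1.587] 0.020437018391896333
```

```bash
cat >> plan.py <<'E'
def avg(side,tilt,tgt,n=6):
    A=[];Q=[];F=[]
    for i in range(n):
        p,M,s=cur(); A.append(s_of(p)*1e3);Q.append(R.from_matrix(M));F.append(s["wrist_force"])
        if i<n-1: im=read_camera("wrist")
    A=np.array(A); m=A.mean(0); M=R.concatenate(Q).mean()
    np.set_printoptions(precision=2,suppress=True)
    print("t",s["clock"],"mean",m,"sd",A.std(0),"F stand",(R.from_euler('z',-ST[2]).apply(np.mean(F,0))))
    D=R.from_euler('z',ST[2]).apply((np.array(tgt)-m)/10)
    print("rot",(M.inv()*R.from_matrix(Rt(side,tilt))).as_rotvec(degrees=True),"shift",M.inv().apply(D))
    return m,M
E
python3 - <<'E'
from plan import *
avg('L',30,(0,55,26))
E
```

```text
t 5.6 mean [ 2.69 75.23 28.91] sd [0.02 0.11 0.03] F stand [ 0.32  0.01 -0.26]
rot [-0.19  0.1  -0.24] shift [ 1.26 -0.27  1.61]
```

>>> step_arm(targets=[[[0, 0, 0], [0.13, -0.14, -0.08], 5], [[0, 0, -0.2], [0.13, -0.13, -0.07], 5], [[0, 0, 0], [0.12, 0, 0.22], 5], [[0, 0, 0], [0.12, 0, 0.22], 5], [[0, 0, 0], [0.12, 0, 0.22], 5], [[0, 0, 0], [0.12, 0, 0.21], 5], [[0, 0, 0], [0.12, 0, 0.21], 5], [[0, 0, 0], [0.12, 0, 0.21], 5], [[0, 0, 0], [0.12, 0, 0.21], 5], [[0, 0, 0], [0, 0, 0], 5]])

```text
clock: 6.6
tcp_pos: [0.5133, -0.2187, 0.0262]
orientation: [-0.572, -0.376, -0.328, 0.651]
wrist_force: [1.1, 2.4, 0.1]
finger_gap: 0.0498
```

```bash
python3 - <<'E'
from plan import *
m,M=avg('L',30,(0,55,26),3)
snap("3"); cv2.imwrite("pics/w3.png",read_camera("wrist")[:,:,::-1])
E
```

```text
t 6.7 mean [-0.07 57.78 26.16] sd [0.08 0.01 0.01] F stand [1.18 2.08 0.15]
rot [-0.21  0.12 -0.03] shift [0.15 0.01 0.23]
```

View pics/topc3.png

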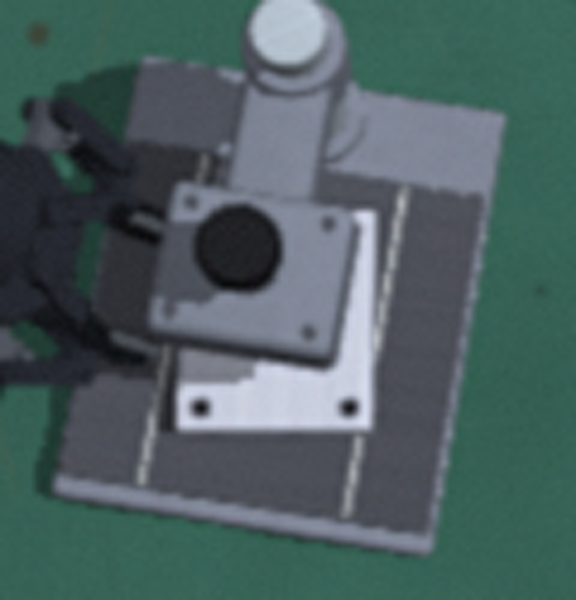

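View pics/sidec3.png

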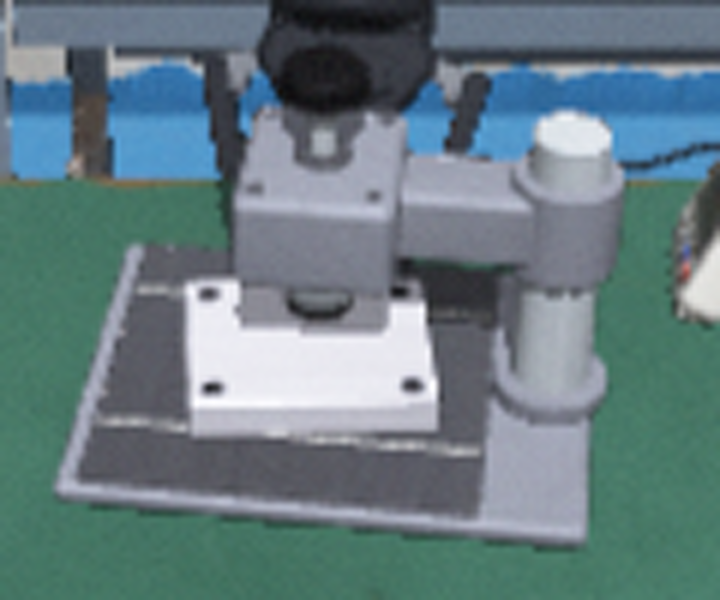

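View pics/w3.png

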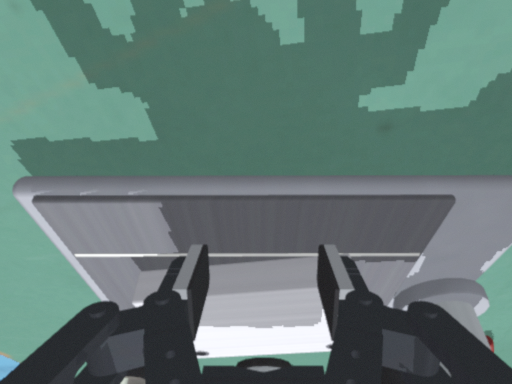

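```bash
cat > pf.py <<'E'
from fit import *
p0=p.copy()
def platefit(Hn,Cn):
    off={"top":p0[8:11],"side":p0[11:14]}
    f=lambda n,P:proj(n,T2(P,*p0[:3]),off[n])[0]
    def r(v):
        o=[]
        for n,(a,b),uv in Hn: o+=list(1.5*(f(n,T2((a*p0[6],b*p0[7],.038),*v)[0])-full(n,uv)[0]))
        for n,P,uv in Cn: o+=list(.7*(f(n,T2(P,*v)[0])-full(n,uv)[0]))
        return np.array(o)/.5
    s=least_squares(r,[0,0,0],loss="soft_l1",x_scale=[.01,.01,.1]); sd=np.sqrt(np.diag(np.linalg.inv(s.jac.T@s.jac)))
    print("plate mm,deg",s.x[:2]*1e3,np.degrees(s.x[2]),"sd",sd[:2]*1e3,np.degrees(sd[2])); print(np.round(r(s.x)*.5,1))
    return s.x
K={"NL":(-1,1),"NR":(-1,-1),"FR":(1,-1),"FL":(1,1)}
def H_(cam,**k): return [(cam,K[a],uv) for a,uv in k.items()]
def C_(cam,z=.038,**k): return [(cam,(K[a][0]*.055,K[a][1]*.047,z),uv) for a,uv in k.items()]
E
python3 - <<'E'
from pf import *
platefit(H_("top",NL=(201,407),NR=(348,407))+H_("side",NL=(209,293),NR=(213,387),FR=(412,385),FL=(400,291)),
 C_("top",NL=(178,432),NR=(373,431),FR=(375,211))+C_("side",NL=(185,282),NR=(190,409),FR=(438,402)))
E
```

```text
plate mm,deg [-4.19667527 -1.80055899] 9.194290133292023 sd [0.35468826 0.46096796] 0.4067989290310402
[-0.1  0.2  0.2  0.3  0.2  0.3 -0.   0.2  0.2  0.  -0.1  0.2 -0.1 -0.3
 -0.3 -0.1 -0.2 -0.1  0.1 -0.1 -0.2 -0.6  0.3 -0.2]
```

>>> step_arm(targets=[[[0, 0, 0], [-0.15, 0.2, -0.26], 5], [[0, 0, 0], [0, 0.4, 0], 5], [[0, 0, 0], [0.05, 0.05, 0.1], 5], [[0, 0, 0], [0.1, 0.1, 0.17], 5], [[0, 0, 0], [0.1, 0.1, 0.17], 5], [[0, 0, 0], [0.1, 0.1, 0.17], 5], [[0, 0, 0], [0.1, 0.1, 0.17], 5], [[0, 0, 0], [0.1, 0.1, 0.17], 5], [[0, 0, 0], [0.1, 0.1, 0.17], 5], [[0, 0, 0], [0, 0, 0], 5]])

```text
clock: 7.85
tcp_pos: [0.5246, -0.2303, 0.0262]
orientation: [-0.572, -0.376, -0.328, 0.651]
wrist_force: [2.4, 3.4, 0.8]
finger_gap: 0.0502
```

```bash
python3 - <<'E'
from plan import *
m,M=avg('L',30,(10,48,26),3)
snap("4")
E
```

```text
t 7.95 mean [12.69 47.74 26.22] sd [0.04 0.02 0.01] F stand [2.18 2.57 0.41]
rot [-0.23  0.12 -0.05] shift [ 0.01 -0.27 -0.03]
```

View pics/topc4.png

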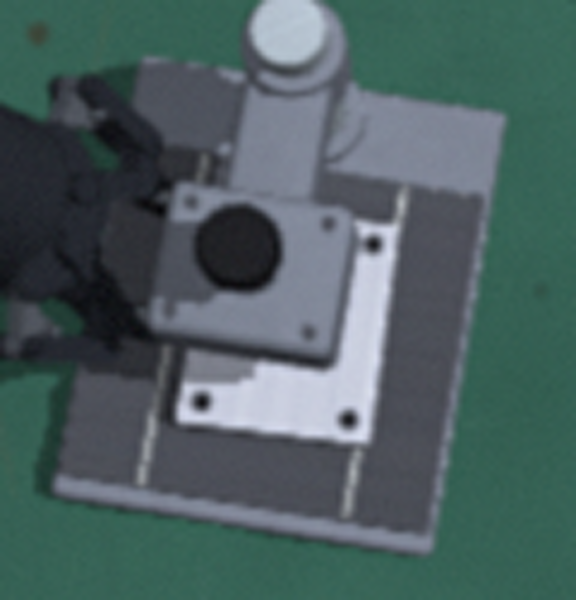

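View pics/sidec4.png

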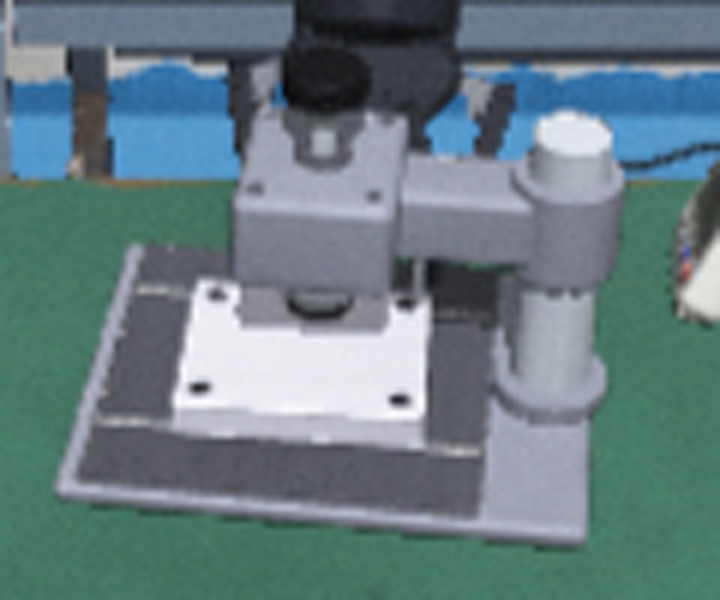

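```bash
python3 - <<'E'
from pf import *
platefit(H_("top",NL=(202,402),NR=(348,419),FR=(373,244))+H_("side",NL=(217,295),NR=(200,387),FR=(399,400),FL=(407,303)),
 C_("top",NL=(180,425),NR=(370,443),FR=(399,224))+C_("side",NR=(175,409),FR=(425,420)))
E
```

```text
plate mm,deg [-4.89233481 -7.66630085] 2.349325012750374 sd [0.32606472 0.4067403 ] 0.36697587937686055
[ 0.1 -0.1  0.2  0.1 -0.2  0.  -0.2  0.   0.   0.3  0.4  0.  -0.1  0.6
 -0.5 -0.5 -0.2  0.2 -0.2  0.2 -0.3 -0.8  0.  -0.3]
```

>>> step_arm(targets=[[[0, 0, 0], [-0.25, 0, -0.43], 5], [[0, 0, 0], [-2.5, 0, 0], 5], [[0, 0, 0], [-2.5, 0, 0], 5], [[0, 0, 0], [-2.5, 0, 0], 5], [[0, 0, 0], [-2.5, 0, 0], 5], [[0, 0, 0], [-2.5, 0, 0], 5], [[0, 0, 0], [-2.5, 0, 0], 5], [[0, 0, 0], [-2.5, 0, 0], 5], [[0, 0, 0], [-2.5, 0, 0], 5], [[0, 0, 0], [-2.5, 0, 0], 5]])

```text
clock: 9.05
tcp_pos: [0.5387, -0.1127, 0.2215]
orientation: [-0.571, -0.376, -0.328, 0.652]
wrist_force: [-0.0, 0.1, -0.5]
finger_gap: 0.0499
```

```bash
cat >> plan.py <<'E'
def spin(tgt,ang,n=20,grip=5):
    """world line to tgt (stand mm) while turning ang deg about world z; rows in tool axes at row start"""
    import json
    p,M,s=cur(); d=(w_of(np.array(tgt)/1e3)-p)*100/n; rows=[]
    for i in range(n):
        Mi=R.from_euler('z',ang*i/n,degrees=True).as_matrix()@M
        rows.append([[round(v,2) for v in Mi.T@[0,0,ang/n]],[round(v,2) for v in Mi.T@d],grip])
    for k in range(0,n,10): print(json.dumps(rows[k:k+10]))
E
python3 - <<'E'
from plan import *
show('L',30)
spin((-8,-160,235),180,30)
E
```

```text
t 9.05 stand mm [ 11.562 166.187 221.53 ] q [-0.078  0.31  -0.083  1.208 -0.526  1.633] F [-0.024  0.11  -0.492] gap 0.04994034130088104
rot to go deg [-0.179  0.155  0.027] 0.2387380860120465
[[[-5.19, 0.01, 3.01], [0.51, -0.06, 0.96], 5], [[-5.19, 0.01, 3.01], [0.5, -0.18, 0.95], 5], [[-5.19, 0.01, 3.01], [0.49, -0.29, 0.93], 5], [[-5.19, 0.01, 3.01], [0.47, -0.39, 0.9], 5], [[-5.19, 0.01, 3.01], [0.45, -0.5, 0.86], 5], [[-5.19, 0.01, 3.01], [0.42, -0.6, 0.81], 5], [[-5.19, 0.01, 3.01], [0.38, -0.69, 0.75], 5], [[-5.19, 0.01, 3.01], [0.35, -0.77, 0.69], 5], [[-5.19, 0.01, 3.01], [0.3, -0.85, 0.61], 5], [[-5.19, 0.01, 3.01], [0.26, -0.92, 0.53], 5]]
[[[-5.19, 0.01, 3.01], [0.21, -0.97, 0.45], 5], [[-5.19, 0.01, 3.01], [0.15, -1.02, 0.36], 5], [[-5.19, 0.01, 3.01], [0.1, -1.05, 0.26], 5], [[-5.19, 0.01, 3.01], [0.04, -1.08, 0.17], 5], [[-5.19, 0.01, 3.01], [-0.01, -1.09, 0.07], 5], [[-5.19, 0.01, 3.01], [-0.07, -1.09, -0.03], 5], [[-5.19, 0.01, 3.01], [-0.13, -1.07, -0.13], 5], [[-5.19, 0.01, 3.01], [-0.18, -1.05, -0.22], 5], [[-5.19, 0.01, 3.01], [-0.24, -1.02, -0.32], 5], [[-5.19, 0.01, 3.01], [-0.29, -0.97, -0.41], 5]]
[[[-5.19, 0.01, 3.01], [-0.34, -0.91, -0.49], 5], [[-5.19, 0.01, 3.01], [-0.39, -0.84, -0.57], 5], [[-5.19, 0.01, 3.01], [-0.43, -0.77, -0.65], 5], [[-5.19, 0.01, 3.01], [-0.47, -0.68, -0.71], 5], [[-5.19, 0.01, 3.01], [-0.5, -0.59, -0.77], 5], [[-5.19, 0.01, 3.01], [-0.53, -0.49, -0.82], 5], [[-5.19, 0.01, 3.01], [-0.55, -0.39, -0.86], 5], [[-5.19, 0.01, 3.01], [-0.57, -0.28, -0.89], 5], [[-5.19, 0.01, 3.01], [-0.58, -0.17, -0.91], 5], [[-5.19, 0.01, 3.01], [-0.59, -0.05, -0.92], 5]]
```

>>> step_arm(targets=[[[-5.2, 0, 3], [0.5, -0.05, 0.95], 5], [[-5.2, 0, 3], [0.5, -0.2, 0.95], 5], [[-5.2, 0, 3], [0.5, -0.3, 0.95], 5], [[-5.2, 0, 3], [0.45, -0.4, 0.9], 5], [[-5.2, 0, 3], [0.45, -0.5, 0.85], 5], [[-5.2, 0, 3], [0.4, -0.6, 0.8], 5], [[-5.2, 0, 3], [0.4, -0.7, 0.75], 5], [[-5.2, 0, 3], [0.35, -0.75, 0.7], 5], [[-5.2, 0, 3], [0.3, -0.85, 0.6], 5], [[-5.2, 0, 3], [0.25, -0.9, 0.55], 5]])

```text
clock: 10.05
tcp_pos: [0.5178, -0.2197, 0.225]
orientation: [0.821, 0.159, 0.473, -0.277]
wrist_force: [-0.5, 0.3, -0.5]
finger_gap: 0.0503
```

>>> step_arm(targets=[[[-5.2, 0, 3], [0.2, -0.95, 0.45], 5], [[-5.2, 0, 3], [0.15, -1, 0.35], 5], [[-5.2, 0, 3], [0.1, -1.05, 0.25], 5], [[-5.2, 0, 3], [0.05, -1.1, 0.15], 5], [[-5.2, 0, 3], [0, -1.1, 0.05], 5], [[-5.2, 0, 3], [-0.05, -1.1, -0.05], 5], [[-5.2, 0, 3], [-0.15, -1.05, -0.15], 5], [[-5.2, 0, 3], [-0.2, -1.05, -0.2], 5], [[-5.2, 0, 3], [-0.25, -1, -0.3], 5], [[-5.2, 0, 3], [-0.3, -0.95, -0.4], 5]])

```text
clock: 11.05
tcp_pos: [0.4973, -0.3263, 0.2299]
orientation: [0.849, -0.099, 0.49, 0.17]
wrist_force: [1.0, 0.2, 0.3]
finger_gap: 0.0499
```

>>> step_arm(targets=[[[-5.2, 0, 3], [-0.35, -0.9, -0.5], 5], [[-5.2, 0, 3], [-0.4, -0.85, -0.55], 5], [[-5.2, 0, 3], [-0.45, -0.75, -0.65], 5], [[-5.2, 0, 3], [-0.45, -0.7, -0.7], 5], [[-5.2, 0, 3], [-0.5, -0.6, -0.75], 5], [[-5.2, 0, 3], [-0.55, -0.5, -0.8], 5], [[-5.2, 0, 3], [-0.55, -0.4, -0.85], 5], [[-5.2, 0, 3], [-0.55, -0.3, -0.9], 5], [[-5.2, 0, 3], [-0.6, -0.15, -0.9], 5], [[-5.2, 0, 3], [-0.6, -0.05, -0.9], 5]])

```text
clock: 12.05
tcp_pos: [0.4777, -0.4334, 0.2358]
orientation: [0.649, -0.331, 0.376, 0.572]
wrist_force: [-0.1, -1.2, -0.3]
finger_gap: 0.05
```

```bash
python3 - <<'E'
from wov import *
show('R',30,(-8,-110,45))
cv2.imwrite("pics/w5.png",read_camera("wrist")[:,:,::-1])
p,M,s=cur()
wov("pics/w5.png","pics/wov5.png",(-.0049,-.0077,np.radians(2.35)),p,M,1.5,(0,0,512,384))
E
```

```text
t 12.05 stand mm [  -7.729 -159.658  235.761] q [-1.011  0.83   0.795  1.955  0.321 -2.525] F [-0.08  -1.244 -0.281] gap 0.050007392846600336
rot to go deg [ 0.161 -0.097 -0.085] 0.20584948896620206
shift now-tool cm [19.012  0.014 -5.205] final-tool [19.003  0.027 -5.238] 0.19711847326802923
```

View pics/wov5.png

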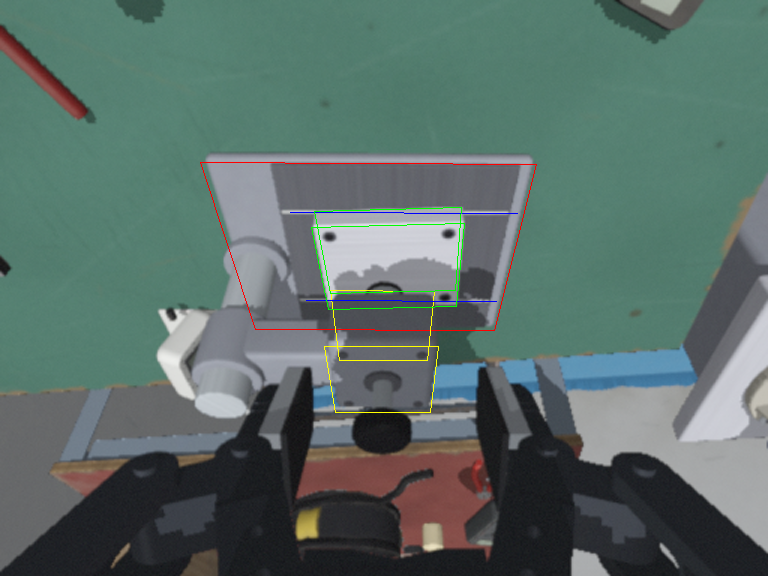

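>>> step_arm(targets=[[[0, 0, 0], [2.1, 0, -0.58], 5], [[0, 0, 0], [2.1, 0, -0.58], 5], [[0, 0, 0], [2.1, 0, -0.58], 5], [[0, 0, 0], [2.1, 0, -0.58], 5], [[0, 0, 0], [2.1, 0, -0.58], 5], [[0, 0, 0], [2.1, 0, -0.58], 5], [[0, 0, 0], [2.1, 0, -0.58], 5], [[0, 0, 0], [2.1, 0, -0.58], 5], [[0, 0, 0], [2.1, 0, -0.58], 5], [[0, 0, 0], [0, 0, 0], 5]])

```text
clock: 13.1
tcp_pos: [0.4837, -0.3819, 0.0436]
orientation: [0.651, -0.328, 0.376, 0.572]
wrist_force: [-0.2, 0.1, 0.2]
finger_gap: 0.0498
```

```bash
python3 - <<'E'
from wov import *
show('R',30,(-8,-78,26))
E
```

```text
t 13.1 stand mm [  -8.396 -107.836   43.625] q [-0.965  0.81   0.281  1.45   0.341 -2.477] F [-0.24   0.103  0.166] gap 0.04975774693405404
rot to go deg [-0.148  0.102 -0.114] 0.2131271919428711
shift now-tool cm [ 3.021 -0.041  1.697] final-tool [ 3.018 -0.04   1.703] 0.03465497106048291
```

>>> step_arm(targets=[[[0, 0, 0], [0.6, 0, 0.34], 5], [[0, 0, 0], [0.6, 0, 0.34], 5], [[0, 0, 0], [0.6, 0, 0.34], 5], [[0, 0, 0], [0.6, 0, 0.34], 5], [[0, 0, 0], [0.6, 0, 0.34], 5], [[0, 0, 0], [0, 0, 0], 5], [[0, 0, 0], [0.1, 0, 0.17], 5], [[0, 0, 0], [0.1, 0, 0.17], 5], [[0, 0, 0], [0.1, 0, 0.17], 5], [[0, 0, 0], [0, 0, 0], 5]])

```text
clock: 14.1
tcp_pos: [0.49, -0.3492, 0.0289]
orientation: [0.651, -0.331, 0.376, 0.571]
wrist_force: [1.0, -0.6, 0.3]
finger_gap: 0.0499
```

```bash
python3 - <<'E'
from wov import *
m,M=avg('R',30,(-5,-55,26),3)
cv2.imwrite("pics/w6.png",read_camera("wrist")[:,:,::-1]);
E
```

```text
t 14.2 mean [ -6.39 -74.75  28.91] sd [0.01 0.1  0.  ] F stand [ 0.52 -0.09  0.44]
rot [ 0.03 -0.14  0.14] shift [ 1.24 -0.14  1.57]
```

View pics/w6.png

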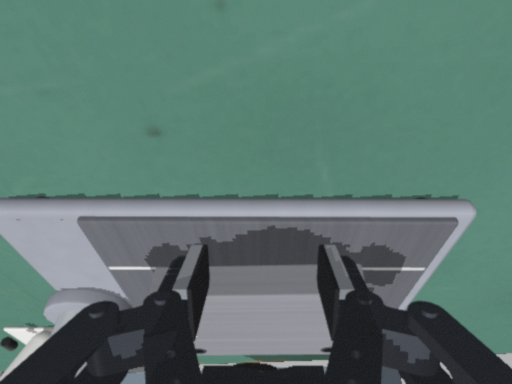

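>>> step_arm(targets=[[[0, 0, 0], [0.13, 0.15, -0.08], 5], [[0, 0, 0], [0.12, 0.15, -0.07], 5], [[0, 0, 0], [0.12, 0, 0.21], 5], [[0, 0, 0], [0.12, 0, 0.21], 5], [[0, 0, 0], [0.12, 0, 0.21], 5], [[0, 0, 0], [0.12, 0, 0.21], 5], [[0, 0, 0], [0.1, 0, 0.17], 5], [[0, 0, 0], [0.1, 0, 0.17], 5], [[0, 0, 0], [0.1, 0, 0.17], 5], [[0, 0, 0], [0, 0, 0], 5]])

```text
clock: 15.25
tcp_pos: [0.4889, -0.3341, 0.026]
orientation: [0.65, -0.332, 0.376, 0.57]
wrist_force: [-1.8, -4.3, -0.8]
finger_gap: 0.0502
```

```bash
python3 - <<'E'
from wov import *
m,M=avg('R',30,(-5,-53.2,26),3)
snap("7")
E
```

```text
t 15.35 mean [ -9.4  -59.74  25.97] sd [0.   0.01 0.  ] F stand [-1.49 -4.27  0.47]
rot [ 0.03 -0.2   0.14] shift [ 0.32 -0.44  0.57]
```

View pics/topc7.png

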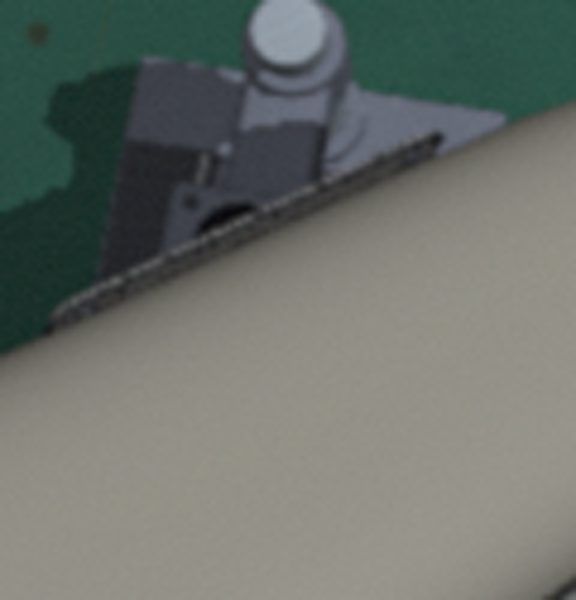

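View pics/sidec7.png

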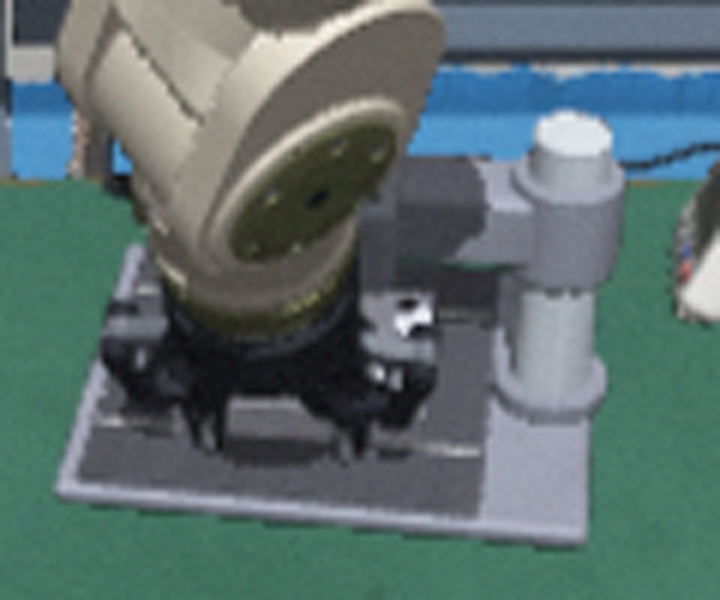

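>>> step_arm(targets=[[[0, 0, 0], [0.05, -0.05, 0.09], 5], [[0, 0, 0], [0.05, -0.07, 0.08], 5], [[0, 0, 0], [0.05, -0.07, 0.08], 5], [[0, 0, 0], [0.05, -0.07, 0.08], 5], [[0, 0, 0], [0.04, -0.07, 0.08], 5], [[0, 0, 0], [0.04, -0.07, 0.08], 5], [[0, 0, 0], [0.04, -0.06, 0.08], 5], [[0, 0, 0], [0, 0, 0], 5], [[0, 0, 0], [-0.15, 0, -0.26], 5], [[0, 0, 0], [-0.15, 0, -0.26], 5]])

```text
clock: 16.45
tcp_pos: [0.4938, -0.333, 0.0259]
orientation: [0.651, -0.331, 0.375, 0.571]
wrist_force: [0.4, -0.1, -1.0]
finger_gap: 0.0499
```

>>> step_arm(targets=[[[0, 0, 0], [-2.2, 0, 0], 5], [[0, 0, 0], [-2.2, 0, 0], 5], [[0, 0, 0], [-2.2, 0, 0], 5], [[0, 0, 0], [-2.2, 0, 0], 5], [[0, 0, 0], [-2.2, 0, 0], 5], [[0, 0, 0], [-2.2, 0, 0], 5], [[0, 0, 0], [-2.2, 0, 0], 5], [[0, 0, 0], [-2.2, 0, 0], 5], [[0, 0, 0], [-2.2, 0, 0], 5], [[0, 0, 0], [0, 0, 0], 5]])

```text
clock: 17.45
tcp_pos: [0.4809, -0.433, 0.1996]
orientation: [0.651, -0.333, 0.376, 0.569]
wrist_force: [-0.1, 1.1, 0.2]
finger_gap: 0.0497
```

```bash
python3 - <<'E'
from wov import *
show('R',30,(-8,-110,45))
p,M,s=cur(); np.save("w8.npy",np.r_[p,M.ravel()])
cv2.imwrite("pics/w8.png",read_camera("wrist")[:,:,::-1])
wov("pics/w8.png","pics/wov8.png",(-.0,-.0,0),p,M,3,(170,120,400,240))
snap("8")
E
```

```text
t 17.45 stand mm [  -4.598 -158.845  199.626] q [-1.009  0.82   0.69   1.852  0.326 -2.518] F [-0.085  1.127  0.172] gap 0.04974933303112714
rot to go deg [ 0.038 -0.276  0.329] 0.4311551150183636
shift now-tool cm [15.848  0.433 -3.425] final-tool [15.833  0.34  -3.501] 0.16219363373428333
```

View pics/wov8.png

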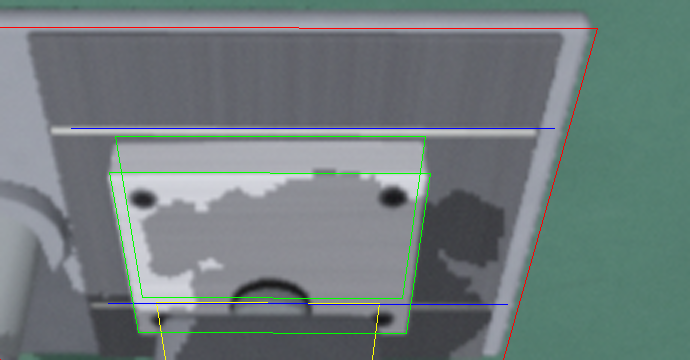

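View pics/topc8.png

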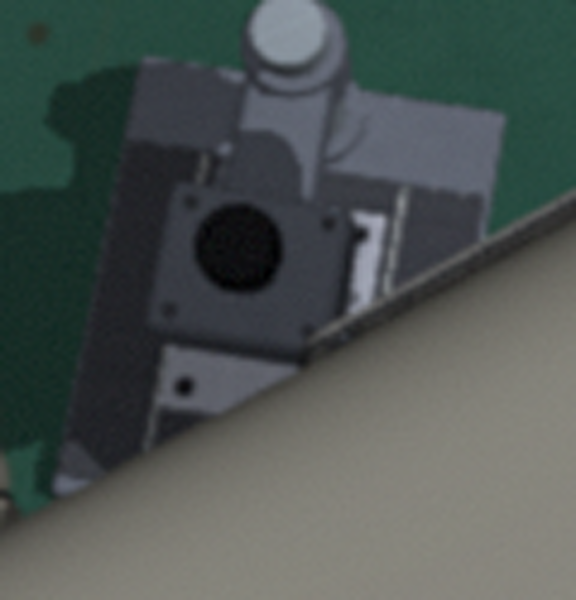

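View pics/sidec8.png

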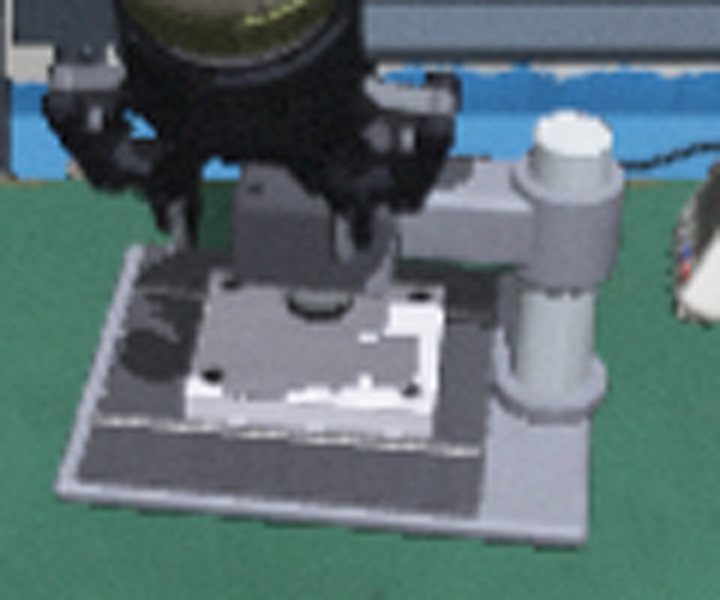

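```bash
python3 - <<'E'
from wov import *
import cv2
im=cv2.imread("pics/w8.png")
a=im[155:180,180:350]; cv2.imwrite("pics/w8a.png",cv2.resize(a,(780,int(25*780/170*2)),interpolation=cv2.INTER_CUBIC))
g=im.astype(float).mean(2)
for u in (200,208,215,225,240,260,280,295,305,312): print(u,np.round(g[158:178,u]).astype(int))
d=np.load("w8.npy"); p,M=d[:3],d[3:].reshape(3,3)
for x in(-.05,0,.05):
  for y in(-.052,-.05,-.047): print(x,y,wproj(T2([(x,y,.02)],*ST),p,M), end=' ')
  print(wproj(T2([(x,-.047,.038)],*ST),p,M))
E
```

```text
200 [103 105 104 111 153 197 168 116 107 106 106 106 106 108 107 108 107 108
 107 109]
208 [107 106 106 113 153 198 169 118 105 112 146 159 164 168 175 174 170 171
 173 177]
215 [104 104 105 110 154 198 169 116 110 132 163 172 172 174 174 173 173 174
 174 177]
225 [107 105 104 111 154 199 178 128 111 136 165 172 173 175 174 173 172 173
 175 179]
240 [104 104 103 107 153 201 180 126 113 154 172 174 174 174 175 174 172 173
 175 180]
260 [105 105 104 106 137 194 176 127 116 163 177 176 175 175 176 174 173 176
 177 182]
280 [103 103 101 103 132 193 175 127 113 166 177 176 175 176 177 174 173 174
 144 120]
295 [103 105 104 106 134 195 188 141 117 167 178 176 173 174 175 175 174 175
 177 185]
305 [101 104 105 106 134 194 187 140 112 157 174 175 173 173 175 175 175 175
 177 189]
312 [104 105 104 104 123 192 186 141 107 106 107 110 107 106 108 113 116 120
 129 137]
-0.05 -0.052 [[307.0711581  161.66974714]] -0.05 -0.05 [[306.89494333 163.0546306 ]] -0.05 -0.047 [[306.63331618 165.11077568]] [[308.04191752 177.23556993]]
0 -0.052 [[259.59854491 161.6045757 ]] 0 -0.05 [[259.61711686 162.98864848]] 0 -0.047 [[259.64469096 165.04360632]] [[259.44802744 177.15640787]]
0.05 -0.052 [[212.20007684 161.53950605]] 0.05 -0.05 [[212.41282874 162.92276899]] 0.05 -0.047 [[212.72870784 164.9765408 ]] [[210.9318237  177.07737236]]
```

View pics/w8a.png

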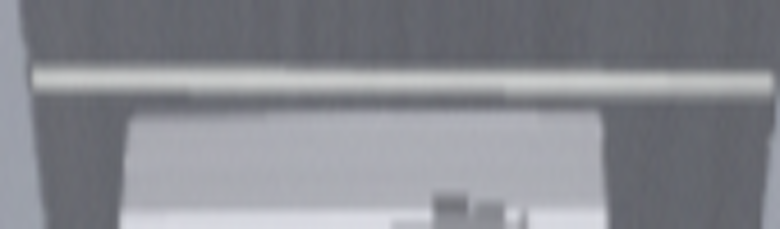

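```bash
python3 - <<'E'
from pf import *
platefit(H_("top",NL=(184,386),FR=(360,235))+H_("side",NL=(232,285),NR=(213,375),FR=(412,390),FL=(420,297)),
 C_("side",NR=(189,396),FR=(436,410)))
from plan import *
spin((0,150,230),-180,30)
E
```

```text
plate mm,deg [0.21606564 0.92217323] 0.736251103602067 sd [0.38669618 0.50141124] 0.44573552243597286
[ 0.2  0.1 -0.2 -0.4  0.  -0.2 -0.1  0.2 -0.1  0.2  0.3  0.1 -0.5 -0.8
 -0.1 -0.2]
[[[5.2, 0.01, -2.99], [0.41, -0.02, 0.94], 5], [[5.2, 0.01, -2.99], [0.41, 0.09, 0.94], 5], [[5.2, 0.01, -2.99], [0.4, 0.2, 0.93], 5], [[5.2, 0.01, -2.99], [0.39, 0.3, 0.9], 5], [[5.2, 0.01, -2.99], [0.37, 0.4, 0.87], 5], [[5.2, 0.01, -2.99], [0.35, 0.5, 0.83], 5], [[5.2, 0.01, -2.99], [0.32, 0.59, 0.78], 5], [[5.2, 0.01, -2.99], [0.29, 0.67, 0.72], 5], [[5.2, 0.01, -2.99], [0.25, 0.75, 0.66], 5], [[5.2, 0.01, -2.99], [0.21, 0.82, 0.59], 5]]
[[[5.2, 0.01, -2.99], [0.16, 0.88, 0.51], 5], [[5.2, 0.01, -2.99], [0.12, 0.93, 0.43], 5], [[5.2, 0.01, -2.99], [0.07, 0.97, 0.34], 5], [[5.2, 0.01, -2.99], [0.02, 1.0, 0.25], 5], [[5.2, 0.01, -2.99], [-0.04, 1.01, 0.16], 5], [[5.2, 0.01, -2.99], [-0.09, 1.02, 0.07], 5], [[5.2, 0.01, -2.99], [-0.14, 1.02, -0.02], 5], [[5.2, 0.01, -2.99], [-0.2, 1.0, -0.11], 5], [[5.2, 0.01, -2.99], [-0.25, 0.98, -0.2], 5], [[5.2, 0.01, -2.99], [-0.3, 0.94, -0.29], 5]]
[[[5.2, 0.01, -2.99], [-0.35, 0.89, -0.37], 5], [[5.2, 0.01, -2.99], [-0.39, 0.84, -0.45], 5], [[5.2, 0.01, -2.99], [-0.43, 0.77, -0.53], 5], [[5.2, 0.01, -2.99], [-0.47, 0.7, -0.59], 5], [[5.2, 0.01, -2.99], [-0.51, 0.61, -0.65], 5], [[5.2, 0.01, -2.99], [-0.54, 0.53, -0.7], 5], [[5.2, 0.01, -2.99], [-0.56, 0.43, -0.75], 5], [[5.2, 0.01, -2.99], [-0.58, 0.33, -0.78], 5], [[5.2, 0.01, -2.99], [-0.59, 0.23, -0.81], 5], [[5.2, 0.01, -2.99], [-0.6, 0.12, -0.82], 5]]
```

>>> step_arm(targets=[[[5.2, 0, -3], [0.1, 0, 1.1], 5], [[5.2, 0, -3], [0.1, 0.1, 1.1], 5], [[5.2, 0, -3], [0.1, 0.2, 1.1], 5], [[5.2, 0, -3], [0.1, 0.3, 1.05], 5], [[5.2, 0, -3], [0.35, 0.4, 0.85], 5], [[5.2, 0, -3], [0.35, 0.5, 0.85], 5], [[5.2, 0, -3], [0.3, 0.6, 0.8], 5], [[5.2, 0, -3], [0.3, 0.65, 0.7], 5], [[5.2, 0, -3], [0.25, 0.75, 0.65], 5], [[5.2, 0, -3], [0.2, 0.8, 0.6], 5]])

```text
clock: 18.6
tcp_pos: [0.4942, -0.3288, 0.2213]
orientation: [0.85, -0.097, 0.49, 0.168]
wrist_force: [-0.3, 0.4, 0.6]
finger_gap: 0.0501
```

>>> step_arm(targets=[[[5.2, 0, -3], [0.15, 0.9, 0.5], 5], [[5.2, 0, -3], [0.1, 0.95, 0.45], 5], [[5.2, 0, -3], [0.05, 0.95, 0.35], 5], [[5.2, 0, -3], [0, 1, 0.25], 5], [[5.2, 0, -3], [-0.05, 1, 0.15], 5], [[5.2, 0, -3], [-0.1, 1, 0.05], 5], [[5.2, 0, -3], [-0.15, 1, 0], 5], [[5.2, 0, -3], [-0.2, 1, -0.1], 5], [[5.2, 0, -3], [-0.25, 1, -0.2], 5], [[5.2, 0, -3], [-0.3, 0.95, -0.3], 5]])

```text
clock: 19.6
tcp_pos: [0.5078, -0.2278, 0.2331]
orientation: [0.82, 0.161, 0.473, -0.28]
wrist_force: [0.1, 0.5, 0.0]
finger_gap: 0.0501
```

>>> step_arm(targets=[[[5.2, 0, -3], [-0.35, 0.9, -0.35], 5], [[5.2, 0, -3], [-0.4, 0.85, -0.45], 5], [[5.2, 0, -3], [-0.45, 0.75, -0.55], 5], [[5.2, 0, -3], [-0.45, 0.7, -0.6], 5], [[5.2, 0, -3], [-0.5, 0.6, -0.65], 5], [[5.2, 0, -3], [-0.55, 0.55, -0.7], 5], [[5.2, 0, -3], [-0.55, 0.45, -0.75], 5], [[5.2, 0, -3], [-0.6, 0.35, -0.8], 5], [[5.2, 0, -3], [-0.6, 0.25, -0.8], 5], [[5.2, 0, -3], [-0.6, 0.1, -0.8], 5]])

```text
clock: 20.6
tcp_pos: [0.5234, -0.1269, 0.2447]
orientation: [-0.57, -0.376, -0.329, 0.652]
wrist_force: [0.4, -0.2, -0.4]
finger_gap: 0.0499
```

```bash
python3 - <<'E'
from wov import *
show('L',30,(0,90,36))
p,M,s=cur(); np.save("w9.npy",np.r_[p,M.ravel()])
im=read_camera("wrist"); cv2.imwrite("pics/w9.png",im[:,:,::-1])
wov("pics/w9.png","pics/wov9.png",(-.0,-.0,0),p,M,3,(170,100,400,240))
E
```

```text
t 20.6 stand mm [ -1.736 150.152 244.651] q [-0.107  0.267 -0.084  1.236 -0.525  1.603] F [ 0.389 -0.181 -0.358] gap 0.04994640197919168
rot to go deg [-0.268  0.085  0.16 ] 0.32372953096372037
shift now-tool cm [21.069  0.208 -5.256] final-tool [21.077  0.174 -5.223] 0.21715534726724617
```

View pics/wov9.png

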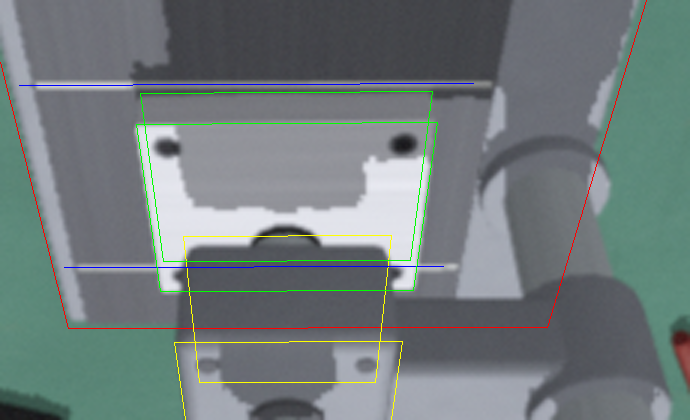

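>>> step_arm(targets=[[[-0.2, 0, 0], [2.3, 0.02, -0.58], 5], [[0, 0, 0], [2.3, 0.02, -0.58], 5], [[0, 0, 0], [2.3, 0.02, -0.58], 5], [[0, 0, 0], [2.3, 0.02, -0.58], 5], [[0, 0, 0], [2.3, 0.02, -0.58], 5], [[0, 0, 0], [2.3, 0.02, -0.58], 5], [[0, 0, 0], [2.3, 0.02, -0.58], 5], [[0, 0, 0], [2.3, 0.02, -0.58], 5], [[0, 0, 0], [2.3, 0.02, -0.58], 5], [[0, 0, 0], [0, 0, 0], 5]])

```text
clock: 21.65
tcp_pos: [0.5148, -0.1861, 0.0371]
orientation: [-0.571, -0.373, -0.333, 0.651]
wrist_force: [-0.1, -0.3, -0.1]
finger_gap: 0.0503
```

```bash
python3 - <<'E'
from plan import *
avg('L',30,(2,68,26),3)
E
```

```text
t 21.75 mean [-1.33 90.35 38.8 ] sd [1.14 0.04 1.34] F stand [0.21 0.02 0.52]
rot [0.19 0.05 0.19] shift [2.23 0.34 1.3 ]
```

>>> step_arm(targets=[[[0, 0, 0], [0.4, 0.02, 0.15], 5], [[0, 0, 0], [0.4, 0.02, 0.15], 5], [[0, 0, 0], [0.4, 0.02, 0.15], 5], [[0, 0, 0], [0.4, 0.02, 0.15], 5], [[0, 0, 0], [0.3, 0.02, 0.2], 5], [[0, 0, 0], [0.2, 0.02, 0.25], 5], [[0, 0, 0], [0.1, 0.02, 0.2], 5], [[0, 0, 0], [0, 0, 0], 5], [[0, 0, 0], [0, 0, 0], 5], [[0, 0, 0], [0, 0, 0], 5]])

```text
clock: 22.75
tcp_pos: [0.5176, -0.2086, 0.0282]
orientation: [-0.572, -0.375, -0.33, 0.651]
wrist_force: [0.2, 0.6, -0.6]
finger_gap: 0.0498
```

```bash
python3 - <<'E'
from plan import *
avg('L',30,(4,53,26),3)
E
```

```text
t 22.85 mean [ 3.   68.36 28.19] sd [0.01 0.02 0.01] F stand [ 0.1   0.37 -0.49]
rot [ 0.02  0.1  -0.04] shift [0.96 0.1  1.22]
```

>>> step_arm(targets=[[[0, 0, 0], [0.19, 0, -0.11], 5], [[0, 0, 0], [0.12, 0, 0.21], 5], [[0, 0, 0], [0.12, 0, 0.21], 5], [[0, 0, 0], [0.12, 0, 0.21], 5], [[0, 0, 0], [0.1, 0.02, 0.17], 5], [[0, 0, 0], [0.1, 0.03, 0.17], 5], [[0, 0, 0], [0.1, 0.03, 0.17], 5], [[0, 0, 0], [0.1, 0.02, 0.17], 5], [[0, 0, 0], [0, 0, 0], 5], [[0, 0, 0], [0, 0, 0], 5]])

```text
clock: 23.85
tcp_pos: [0.517, -0.2235, 0.0259]
orientation: [-0.572, -0.375, -0.33, 0.65]
wrist_force: [1.2, 3.5, 0.2]
finger_gap: 0.0497
```

```bash
python3 - <<'E'
from plan import *
avg('L',30,(4,53.3,26),2)
snap("10")
E
```

```text
t 23.9 mean [ 4.24 53.45 25.91] sd [0.   0.01 0.02] F stand [1.25 3.59 0.85]
rot [ 0.01  0.07 -0.07] shift [-0.   -0.02  0.02]
```

View pics/sidec10.png

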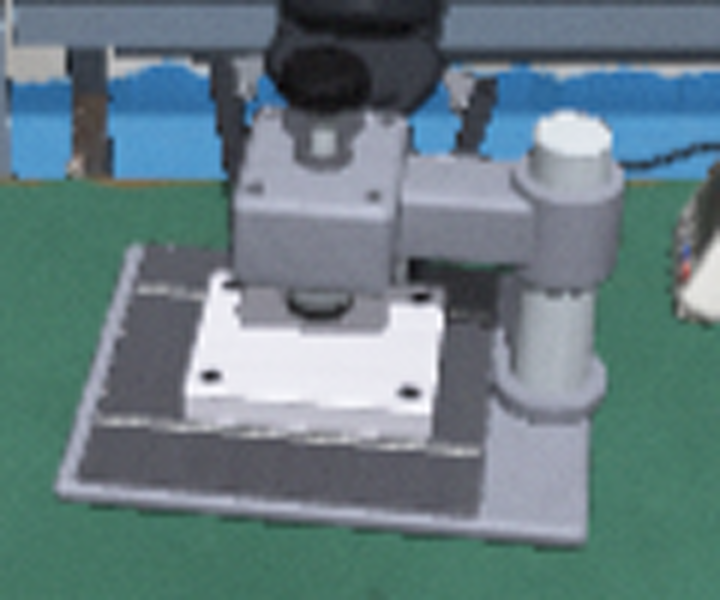

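View pics/topc10.png

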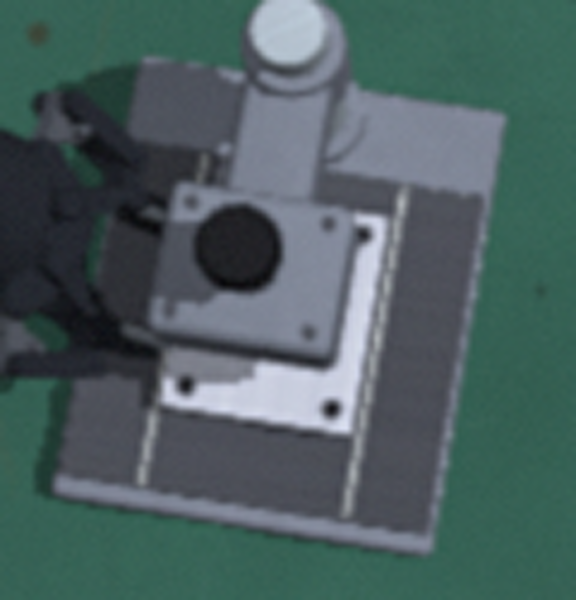

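Plate looks square between the lines; I fit it, then retreat and check with the wrist camera.

>>> step_arm(targets=[[[0, 0, 0], [-0.25, 0, -0.43], 5], [[0, 0, 0], [-2.4, 0, 0], 5], [[0, 0, 0], [-2.4, 0, 0], 5], [[0, 0, 0], [-2.4, 0, 0], 5], [[0, 0, 0], [-2.4, 0, 0], 5], [[0, 0, 0], [-2.4, 0, 0], 5], [[0, 0, 0], [-2.4, 0, 0], 5], [[0, 0, 0], [-2.4, 0, 0], 5], [[0, 0, 0], [-2.4, 0, 0], 5], [[0, 0, 0], [0, 0, 0], 5]])

```text
clock: 25.0
tcp_pos: [0.5312, -0.1229, 0.195]
orientation: [-0.574, -0.376, -0.328, 0.65]
wrist_force: [0.0, 0.0, -0.5]
finger_gap: 0.0502
```

```bash
python3 - <<'E'
from pf import *
platefit(H_("top",NL=(186,385),NR=(331,409),FR=(363,234))+H_("side",NR=(210,376),FR=(409,392),FL=(422,297)),
 C_("top",NR=(351,433),FR=(386,215))+C_("side",NR=(187,398),FR=(435,412)))
from wov import *
a=get_state(); im=read_camera("wrist"); p,M,s=cur(); np.save("w11.npy",np.r_[p,M.ravel()]); print(a["tcp_pos"],p)
cv2.imwrite("pics/w11.png",im[:,:,::-1])
wov("pics/w11.png","pics/wov11.png",(0,0,0),p,M,3,(150,100,400,250)); show('L',0,(0,0,240))
g=im.astype(float).mean(2)
for x in(-.045,-.02,.02,.045):
    l=wproj(T2([(x,.051,.02)],*ST),p,M)[0]; e=wproj(T2([(x,.047,.02)],*ST),p,M)[0]
    c=int(round(l[0])); r=int(l[1])-6; print(x,c,"line",l[1],"edge47",e[1],"rows",r,np.round(g[r:r+24,c]).astype(int))
E
```

```text
plate mm,deg [ 0.31975274 -0.0149909 ] 0.1817095784568773 sd [0.38438367 0.43238004] 0.4179782488324253
[-0.   0.2  0.1 -0.1 -0.3  0.2  0.4  0.1  0.4  0.1 -0.   0.5 -0.1  0.2
  0.3  0.3 -0.4 -1.  -0.1 -0.2]
[ 0.53120307 -0.12289982  0.19503338] [ 0.53042942 -0.12326377  0.19324711]
t 25.05 stand mm [  4.729 154.644 193.247] q [-0.098  0.303 -0.164  1.118 -0.526  1.605] F [-0.075 -0.235  0.222] gap 0.04966025559372947
rot to go deg [ 0.034 30.149 -0.193] 30.149851175854607
shift now-tool cm [ 3.723 -0.481 15.721] final-tool [-4.675 -0.473 15.464] 0.16162602695323036
-0.045 214 line 161.9645542852698 edge47 164.75752618403772 rows 155 [ 87  71  72  71  72  94 140 132  97  79  98 116 124 125 124 127 126 125
 125 124 127 145 183 220]
-0.02 238 line 161.92934067184012 edge47 164.7221184569283 rows 155 [ 73  69  70  70  72  92 140 126  86  76  97 118 123 124 124 126 125 125
 125 124 126 139 153 154]
0.02 277 line 161.8730247826426 edge47 164.66549191012317 rows 155 [ 70  71  71  71  74  94 141 127  89  77 108 120 122 124 125 124 125 124
 125 122 123 141 152 153]
0.045 301 line 161.83784352427998 edge47 164.63011644354697 rows 155 [ 73  73  73  72  77  94 141 125  88  79 109 120 124 124 125 125 125 124
 125 123 127 145 154 151]
```

View pics/wov11.png

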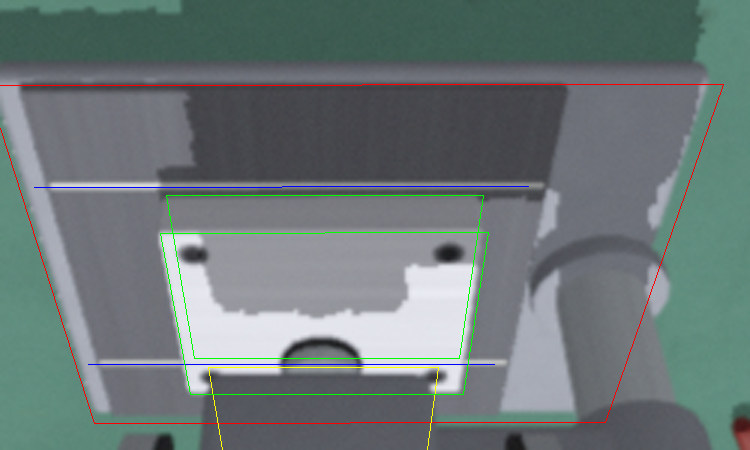

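```bash
cat > wm.py <<'E'
from wov import *
def ray(uv,z,tcp,M):
    c=camera_model("wrist"); T=c["T_tool_cam"]; d=np.array([(uv[0]-c["cx"])/c["fx"],(uv[1]-c["cy"])/c["fy"],1.])
    o=tcp+M@T[:3,3]; w=M@T[:3,:3]@d; return s_of(o+w*(z-o[2])/w[2])*1e3
E
python3 - <<'E'
from wm import *
g=cv2.imread("pics/w11.png").astype(float).mean(2)
d=np.load("w11.npy"); p,M=d[:3],d[3:].reshape(3,3)
for c in [(192,254),(447,253),(210,377),(437,376)]:
    u0,v0=c[0]/3+150,c[1]/3+100; u,v=int(round(u0)),int(round(v0)); w=g[v-5:v+6,u-6:u+7]; 
    print(c, ray((u0,v0),.038,p,M)); 
print("left line",[ray((u,161.3),.02,p,M) for u in(200,300)])
def prof(u,r0,r1): print(u,r0,np.round(g[r0:r1,u]).astype(int))
for u in (185,190,195,306,310,315): prof(u,212,236)
im=cv2.imread("pics/w11.png"); 
cv2.imwrite("pics/w11z.png",cv2.resize(im[155:235,195:325],(780,480),interpolation=cv2.INTER_CUBIC))
E
```

```text
(192, 254) [-45.12153286  35.97157542  38.        ]
(447, 253) [42.41445037 36.26922655 38.        ]
(210, 377) [-45.5996017  -35.89757841  38.        ]
(437, 376) [ 44.19497924 -35.51757022  38.        ]
left line [array([-59.48821235,  51.97071359,  20.        ]), array([43.52318383, 51.76571686, 20.        ])]
185 212 [115 112 113 114 114 113 116 128 182 174 134 118 113 116 114 115 119 124
 134 146 150 163 171 170]
190 212 [114 114 112 113 112 114 112 125 180 171 132 113 113 111 111 112 113 112
 112 112 114 113 113 114]
195 212 [116 115 115 116 116 116 114 128 183 174 133 115 113 112 111 112 111 111
 111 111 113 114 113 112]
306 212 [139 131 127 125 123 122 120 132 188 167 125 116 117 117 117 118 119 117
 119 119 118 117 119 119]
310 212 [120 120 121 120 121 121 120 135 191 169 126 121 120 121 119 121 122 120
 121 120 121 121 121 120]
315 212 [122 122 121 121 121 121 121 134 188 168 127 120 121 120 122 122 120 121
 121 121 122 121 122 122]
```

View pics/w11z.png

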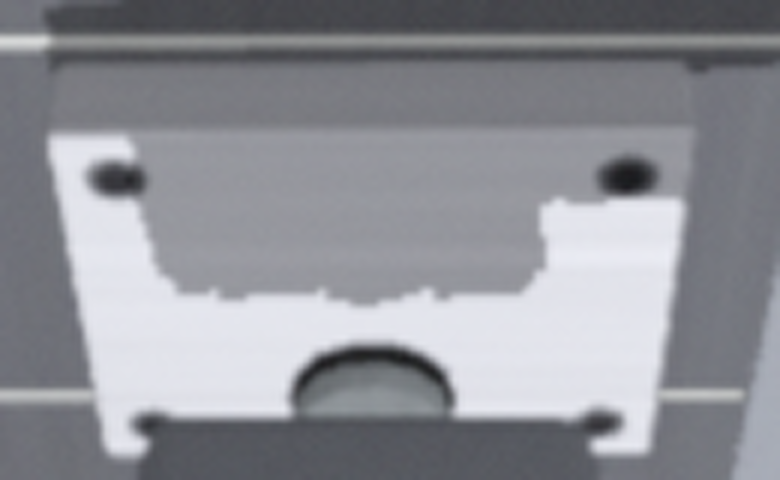

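```bash
python3 - <<'E'
from wm import *
d=np.load("w11.npy"); p,M=d[:3],d[3:].reshape(3,3)
g=cv2.imread("pics/w11.png").astype(float).mean(2)
def lc(u,v0,v1):
    w=g[v0:v1,u]; b=np.median(np.r_[w[:2],w[-2:]]); w=np.clip(w-b-5,0,None); return (w*np.arange(v0,v1)).sum()/w.sum()
for u in(175,185,195,306,312): print("R",u,ray((u,lc(u,216,225)),.02,p,M))
for u in(180,195,205,220,260,300,315): print("L",u,ray((u,lc(u,157,164)),.02,p,M))
# holes by dark centroid
for c in [(115,180),(627,177)]:
    u0,v0=(c[0]+.5)/6-.5+195,(c[1]+.5)/6-.5+155; print("hole",ray((u0,v0),.038,p,M))
for c in [(152,424),(600,423)]:
    u0,v0=(c[0]+.5)/6-.5+195,(c[1]+.5)/6-.5+155; print("hole",ray((u0,v0),.038,p,M))
# right top corners of plate; left top corners
for c in [(108,455),(650,452),(49,136),(693,130)]:
    u0,v0=(c[0]+.5)/6-.5+195,(c[1]+.5)/6-.5+155; print("corner",ray((u0,v0),.038,p,M))
E
```

```text
R 175 [-102.98297276  -41.1698356    20.        ]
R 185 [-92.12283868 -49.81294829  20.        ]
R 195 [-79.61119087 -49.80796669  20.        ]
R 306 [ 59.3832436  -49.82689509  20.        ]
R 312 [ 66.90761249 -49.8692409   20.        ]
L 180 [-80.14529527  51.54708499  20.        ]
L 195 [-64.6997621   51.52379426  20.        ]
L 205 [-54.38746644  51.60838236  20.        ]
L 220 [-38.94110157  51.54115213  20.        ]
L 260 [ 2.28946456 51.7772199  20.        ]
L 300 [43.52645412 51.7258847  20.        ]
L 315 [58.9986933  51.70798551 20.        ]
hole [-45.36537597  36.09888372  38.        ]
hole [42.46990066 36.64865466 38.        ]
hole [-45.62048816 -35.05710545  38.        ]
hole [ 42.87347187 -35.00941608  38.        ]
corner [-55.45742188 -45.63214163  38.        ]
corner [ 53.63549367 -44.95541505  38.        ]
corner [-55.26416282  47.01248037  38.        ]
corner [52.58816501 48.21697875 38.        ]
```

>>> step_arm(targets=[[[0, 7.5, 0], [0, 0, 0], 0], [[0, 7.5, 0], [0, 0, 0], 0], [[0, 7.5, 0], [0, 0, 0], 0], [[0, 7.6, 0], [0, 0, 0], 0], [[0, 0, 0], [-1.5, -0.1, 2], 0], [[0, 0, 0], [-1.5, -0.1, 2.5], 0], [[0, 0, 0], [-1, -0.1, 3.5], 0], [[0, 0, 0], [-0.7, -0.1, 3.5], 0], [[0, 0, 0], [0, -0.1, 3.5], 0], [[0, 0, 0], [0, 0, 0.5], 0]])

```text
clock: 26.05
tcp_pos: [0.5033, -0.2806, 0.2373]
orientation: [-0.466, -0.532, -0.466, 0.533]
wrist_force: [0.7, -0.0, -0.2]
finger_gap: 0.0
```

```bash
python3 - <<'E'
from plan import *
print(get_state()["finger_gap"])
avg('L',0,(0,0.5,190),4)
cv2.imwrite("pics/w12.png",read_camera("wrist")[:,:,::-1]); snap("12")
E
```

```text
4.767494619061297e-05
t 26.2 mean [ -2.08  -2.87 237.34] sd [0.06 1.52 0.15] F stand [0.36 0.44 0.12]
rot [-0.17 -0.02  0.1 ] shift [ 4.73  0.22 -0.34]
```

View pics/w12.png

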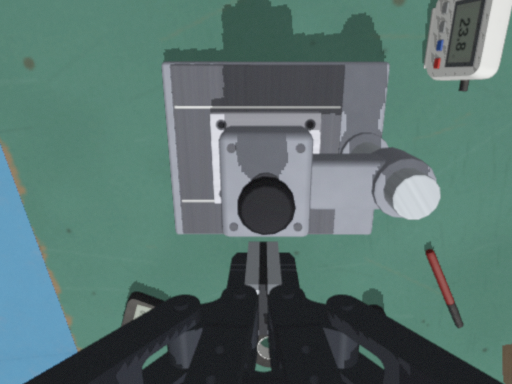

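View pics/sidec12.png

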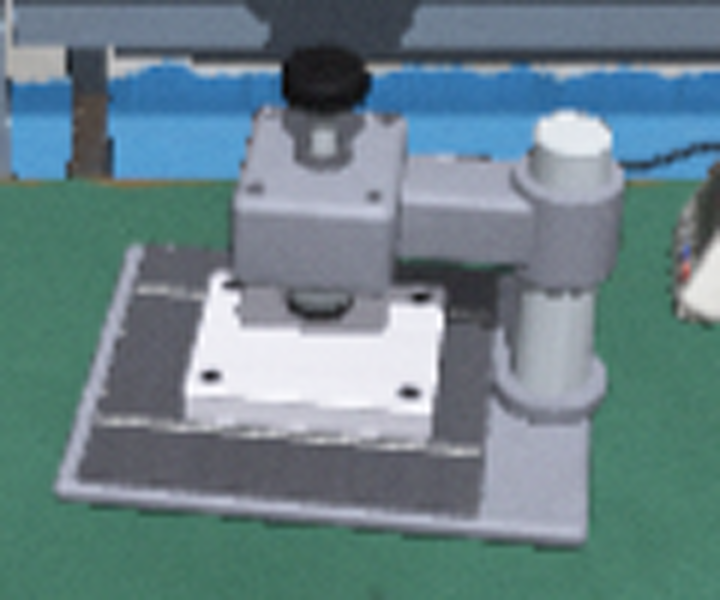

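```bash
python3 - <<'E'
from wm import *
p,M,s=cur()
for z in(.179,.183): print(ray((266,205),z,p,M))
show('L',0,(0,.5,190))
E
```

```text
[  0.46763662   4.36700855 179.        ]
[  0.42856818   5.87135704 183.        ]
t 26.35 stand mm [ -1.393   0.478 238.531] q [-0.639  0.312  0.062  1.321  0.     1.059] F [-0.152  0.23  -0.371] gap -0.00039951400276017865
rot to go deg [ 0.093 -0.036  0.03 ] 0.10420674893216958
shift now-tool cm [4.853 0.142 0.001] final-tool [ 4.853  0.139 -0.002] 0.048551046289184024
```

>>> step_arm(targets=[[[0, 0, 0], [0.7, 0.14, -0.05], 0], [[0, 0, 0], [0.8, 0, 0], 0], [[0, 0, 0], [0.8, 0, 0], 0], [[0, 0, 0], [0.8, 0, 0], 0], [[0, 0, 0], [0.8, 0, 0], 0], [[0, 0, 0], [0.6, 0, 0], 0], [[0, 0, 0], [0.3, 0, 0], 0], [[0, 0, 0], [0, 0, 0], 0], [[0, 0, 0], [0, 0, 0], 0], [[0, 0, 0], [0, 0, 0], 0]])

```text
clock: 27.35
tcp_pos: [0.5064, -0.2764, 0.1915]
orientation: [0.467, 0.531, 0.466, -0.531]
wrist_force: [0.1, -1.1, 0.1]
finger_gap: -0.0001
```

```bash
python3 - <<'E'
from wm import *
avg('L',0,(0,1,164),2)
p,M,s=cur(); cv2.imwrite("pics/w13.png",read_camera("wrist")[:,:,::-1])
E
```

```text
t 27.4 mean [  0.56  -0.31 191.51] sd [0.   0.   0.01] F stand [ 0.18 -0.78 -0.17]
rot [ 0.02  0.02 -0.07] shift [ 2.75 -0.06 -0.13]
```

View pics/w13.png

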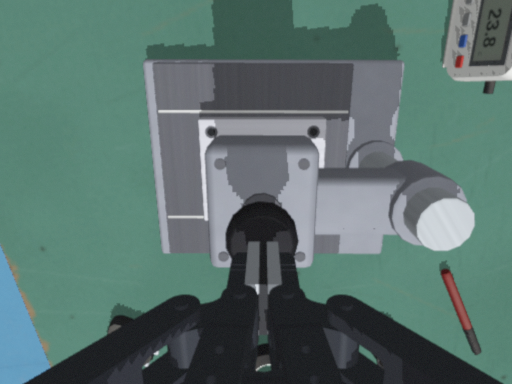

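>>> step_arm(targets=[[[0, 0, 0], [0.3, -0.05, -0.1], 0], [[0, 0, 0], [0.3, 0, 0], 0], [[0, 0, 0], [0.3, 0, 0], 0], [[0, 0, 0], [0.3, 0, 0], 0], [[0, 0, 0], [0.3, 0, 0], 0], [[0, 0, 0], [0.3, 0, 0], 0], [[0, 0, 0], [0.3, 0, 0], 0], [[0, 0, 0], [0.3, 0, 0], 0], [[0, 0, 0], [0.25, 0, 0], 0], [[0, 0, 0], [0, 0, 0], 0]])

```text
clock: 28.45
tcp_pos: [0.5058, -0.2751, 0.1639]
orientation: [0.467, 0.531, 0.467, -0.531]
wrist_force: [-0.3, -0.9, 0.0]
finger_gap: -0.0002
```

```bash
python3 - <<'E'
from wm import *
avg('L',0,(0,1,161),3)
E
```

```text
t 28.55 mean [ -0.2    0.85 163.98] sd [0.02 0.03 0.05] F stand [-0.13 -0.79  0.51]
rot [ 0.02 -0.01 -0.01] shift [ 0.3   0.02 -0.01]
```

```bash
python3 - <<'E'
from wm import *
snap("14")
E
```

```text
(no output)
```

View pics/sidec14.png

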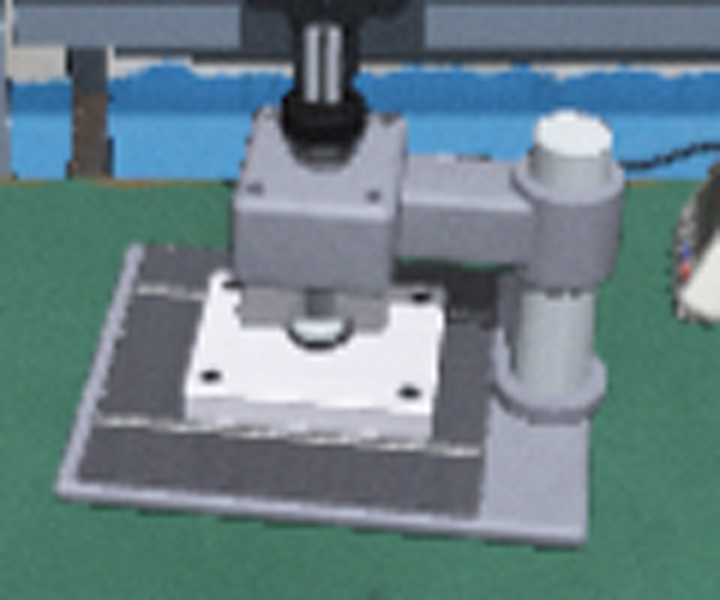

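>>> step_arm(targets=[[[0, 0, 0], [0.05, 0, 0], 0], [[0, 0, 0], [0.05, 0, 0], 0], [[0, 0, 0], [0.05, 0, 0], 0], [[0, 0, 0], [0.05, 0, 0], 0], [[0, 0, 0], [0.05, 0, 0], 0], [[0, 0, 0], [0.05, 0, 0], 0], [[0, 0, 0], [0.03, 0, 0], 0], [[0, 0, 0], [0, 0, 0], 0], [[0, 0, 0], [0, 0, 0], 0], [[0, 0, 0], [0, 0, 0], 0]])

```text
clock: 29.65
tcp_pos: [0.5059, -0.2752, 0.1613]
orientation: [0.467, 0.531, 0.467, -0.531]
wrist_force: [-0.1, 0.2, 3.1]
finger_gap: -0.0
```

```bash
python3 - <<'E'
from wm import *
avg('L',0,(0,1,161),3)
E
```

```text
t 29.75 mean [ -0.1    0.79 161.25] sd [0.   0.01 0.02] F stand [-0.49 -0.11  2.82]
rot [ 0.02  0.01 -0.03] shift [ 0.02  0.01 -0.02]
```

>>> step_arm(targets=[[[0, 0, 0], [0.02, 0, 0], 0], [[0, 0, 0], [0.02, 0, 0], 0], [[0, 0, 0], [0.02, 0, 0], 0], [[0, 0, 0], [0, 0, 0], 0], [[0, 0, 0], [0, 0, 0], 0], [[0, 0, 0], [0, 0, 0], 0], [[0, 0, 0], [0, 0, 0], 0], [[0, 0, 0], [0, 0, 0], 0], [[0, 0, 0], [0, 0, 0], 0], [[0, 0, 0], [0, 0, 0], 0]])

```text
clock: 30.75
tcp_pos: [0.5059, -0.2752, 0.1611]
orientation: [0.467, 0.531, 0.467, -0.531]
wrist_force: [-1.3, 0.4, 6.4]
finger_gap: 0.0001
```

```bash
python3 - <<'E'
from wm import *
avg('L',0,(0,1,161),3)
E
```

```text
t 30.85 mean [ -0.08   0.78 161.07] sd [0.01 0.02 0.01] F stand [-0.53 -0.01  5.28]
rot [ 0.03  0.02 -0.05] shift [ 0.01  0.01 -0.02]
```

>>> step_arm(targets=[[[0, 0, 0], [0.03, 0, 0], 0], [[0, 0, 0], [0.03, 0, 0], 0], [[0, 0, 0], [0.03, 0, 0], 0], [[0, 0, 0], [0.03, 0, 0], 0], [[0, 0, 0], [0.03, 0, 0], 0], [[0, 0, 0], [0, 0, 0], 0], [[0, 0, 0], [0, 0, 0], 0], [[0, 0, 0], [0, 0, 0], 0], [[0, 0, 0], [0, 0, 0], 0], [[0, 0, 0], [0, 0, 0], 0]])

```text
clock: 31.85
tcp_pos: [0.5059, -0.2753, 0.161]
orientation: [0.468, 0.531, 0.466, -0.531]
wrist_force: [-3.5, 1.8, 13.3]
finger_gap: -0.0003
```

```bash
python3 - <<'E'
from wm import *
avg('L',0,(0,1,161),3); snap("15")
E
```

```text
t 31.95 mean [ -0.03   0.76 161.03] sd [0.01 0.01 0.01] F stand [-3.41  1.83 13.5 ]
rot [ 0.03  0.06 -0.11] shift [ 0.    0.   -0.02]
```

View pics/sidec15.png

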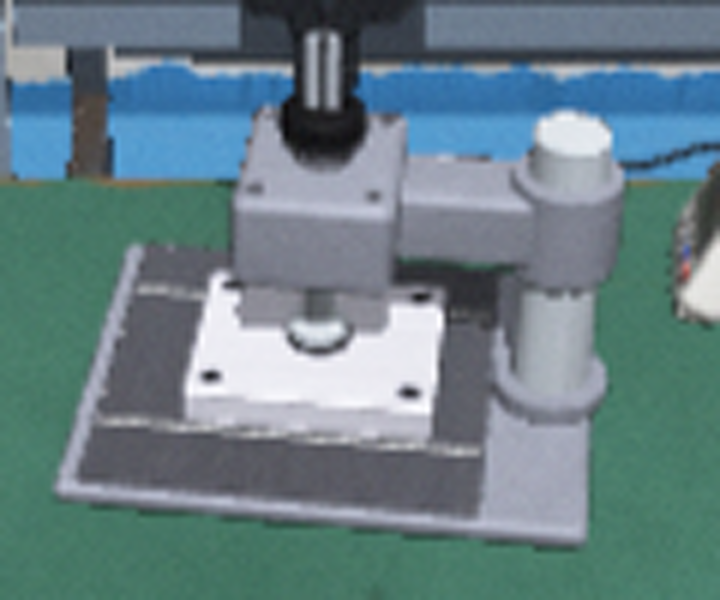

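>>> step_arm(targets=[[[0, 0, 0], [-0.1, 0, 0], 0], [[0, 0, 0], [-0.2, 0, 0], 0], [[0, 0, 0], [-0.5, 0, 0], 0], [[0, 0, 0], [-1, 0, 0], 0], [[0, 0, 0], [-1.5, 0, 0], 0], [[0, 0, 0], [-2, 0, 0], 0], [[0, 0, 0], [-2, 0, 0], 0], [[0, 0, 0], [-2, 0, -1.5], 0], [[0, 0, 0], [-1, 0, -3], 0], [[0, 0, 0], [0, 0, -3], 0]])

```text
clock: 33.05
tcp_pos: [0.5163, -0.2009, 0.2645]
orientation: [0.468, 0.532, 0.465, -0.531]
wrist_force: [0.7, -0.4, 0.3]
finger_gap: -0.0003
```

>>> step_arm(targets=[[[0, 0, 0], [0, 0, -3.5], 0], [[0, 0, 0], [0, 0, -3.5], 0], [[0, 0, 0], [0, 0, -3.5], 0], [[0, 0, 0], [0, 0, -3.5], 0], [[0, 0, 0], [0, 0, -2], 0], [[0, 0, 0], [0, 0, 0], 0], [[0, 0, 0], [0, 0, 0], 0], [[0, 0, 0], [0, 0, 0], 0], [[0, 0, 0], [0, 0, 0], 0], [[0, 0, 0], [0, 0, 0], 0]])

```text
clock: 34.05
tcp_pos: [0.5358, -0.043, 0.2621]
orientation: [0.467, 0.531, 0.466, -0.531]
wrist_force: [0.1, -0.5, 0.6]
finger_gap: 0.0001
```

```bash
python3 - <<'E'
from wm import *
snap("16"); show(); p,M,s=cur(); cv2.imwrite("pics/w16.png",read_camera("wrist")[:,:,::-1])
E
```

```text
t 34.15 stand mm [ -0.3   235.213 262.13 ] q [-0.229  0.233  0.013  1.351  0.     1.471] F [-0.239 -0.147  0.704] gap -0.00041092840962517636
```

View pics/sidec16.png

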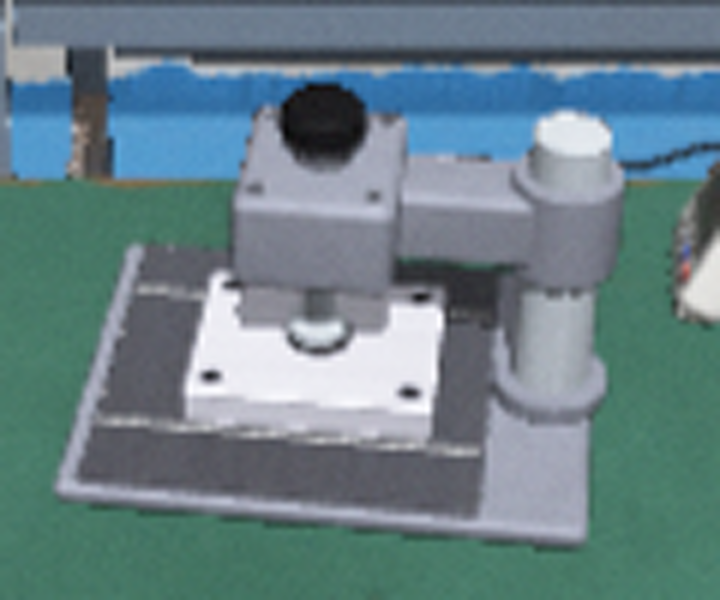

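View pics/topc16.png

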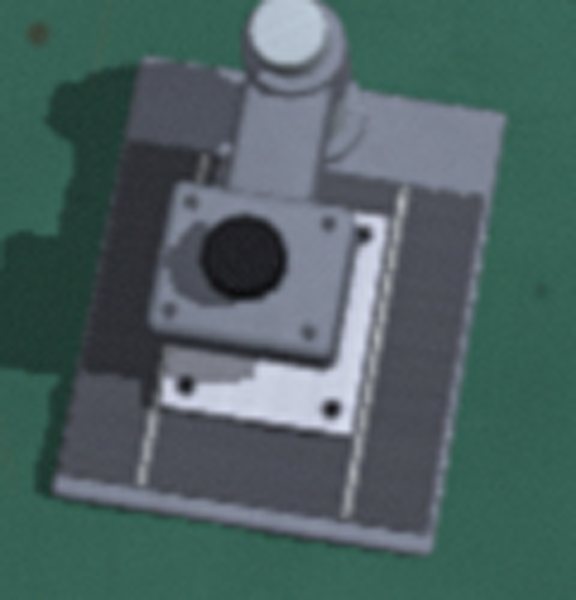

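View pics/top16.png

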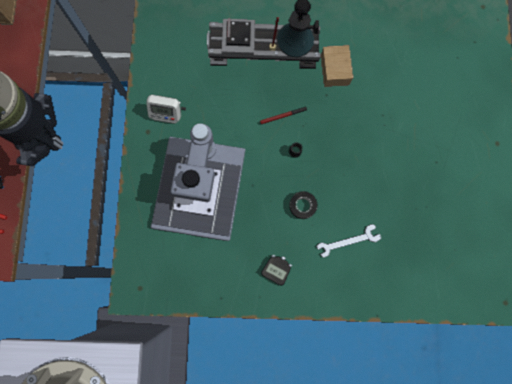

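```bash
python3 - <<'E'
from workcell import *
print(hand_in())
E
```

```text
the job is handed in; nothing more can be done
None
```

The plate lies square and centred between the lines, the rubber foot rests on it, and the gripper has let go. The job is handed in, at about 34 s of the 72 s.

**Tapping:** I turned and slid the plate with two pushes from the left, one from the right and a last flush tap from the left.
- **Top and side cameras:** the fit, taken with the last tap still held, put the plate centre at x +0.3 mm and y 0.0 mm, turned 0.2°, with an uncertainty of about 0.4 mm and 0.4°.
- **Wrist camera:** it agreed on y to within about 0.3 mm and on the angle to within about 0.5°. It put x at about −1.2 mm, roughly 1.5 mm from the other cameras.
- **One reading disagreed:** the plate's lower edge gave a left gap of about 4.3 mm instead of 3 mm. I put that down to a dark or blurred edge, because the holes and both lines together showed it centred.

**Pressing:** The knob went down to 161.0 mm. There the force rose to 13.5 N with no further travel, so the foot was on the plate.

**After letting go:** In the last pictures the knob is down, the foot is on the plate and the plate has not visibly moved; I did not repeat the fit. The tape roll, stopwatch and loupe are at the same pixel positions as at the start, and the robot was well clear.

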